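# Wind the carriage to its stop, draw the gauge arm out to the red mark and hold

### The arm

A 7-joint arm with a two-finger parallel gripper is mounted at the origin on the work surface. World frame = base frame: x ahead of the robot, y to its left, z up, the work surface at z = 0. Lengths are in mm, angles in rad, forces in N, time in s.
With the tool pointing down it reaches from about 425 to 1025 mm from the base axis. Payload 9.4 kg.
Tool frame: the origin (TCP) lies midway between the tips of the shut fingers; the grasp point (between the pads) lies 19 mm behind it; z points along the fingers, x is the direction in which the jaws open and shut, and the axes are right-handed (so a half turn about z gives the same grasp; the last joint's range is limited). The gripper opens to 93 mm and grips with 3 to 60 N. Pads are 15 mm wide; open, the fingers measure 128 mm over their backs; the gripper's body (75 mm by 188 mm) begins 65 mm behind the grasp point.
Start: joints at [-1.186, 0.599, -0.003, 1.599, 0.002, 0.943, -0.08], TCP at [323.036, 649.054, 195.118] pointing down, gripper open.
Joint ranges: [-2.57, 2.57], [-0.35, 1.97], [-1.29, 1.29], [0.11, 2.56], [-1.05, 4.19], [0.11, 1.86], [-2.63, 2.63]. Speed limits (rad/s): [2.22, 2.22, 3.01, 3.01, 3.14, 3.14, 3.14].

### API

Orientations are given as a unit quaternion [x, y, z, w].
In Python, from station import manip gives the robot as it stands.
- The arm moves only by the tool move_arm, never from a script. Its argument "deltas" is a list of rows, each an object of numbers: "tx", "ty", "tz": the shift along the tool's x, y, z in units of 25 mm (1.0 is 25 mm); "rx", "ry", "rz": the turn, a rotation vector about the tool's x, y, z in units of 6 degrees (1.0 is 6 degrees); "gripper": the finger opening in mm, from 0 to 93. In form: [{"tx": .., "ty": .., "tz": .., "rx": .., "ry": .., "rz": .., "gripper": ..}, ...]. A call has 1 to 8 rows; each row is the pose to reach, as a shift and turn from the pose commanded when the call began, along the tool's axes at that moment; what a row does not reach only later rows make up. A row lasts 1/12 s, in which the tool goes at most 41.7 mm and 7.16 degrees, less where a joint would pass 70% of its speed; a pose out of reach is approached as far as the arm can. A call with a gripper value outside its range is refused whole. The fingers move at their own pace and stop on an object; "newtons" is the grip in N (left out, the last holds). Time passes only in rows, so rows that repeat a pose let the fingers close. It gives the time, the measured TCP pose, the force and the opening at its end, in the units of the state.
- manip.get_obs(): the state, without advancing time (a new reading comes with each control period).
- manip.get_image(name): name is "scene" or "top" or "wrist"; returns (picture, depth): 420x560x3 uint8, red, green, blue; 420x560 float32, mm along the optical axis (not along the pixel's ray), 0 where there is no reading.
- manip.camera_model(name): a dict with "intrinsics" (3x3 intrinsics, pixels), "k1" (the pictures are not rectified: a ray, as slopes to the right and down, at radius r is drawn at 1 + k1 r^2 times it, then the intrinsics apply), "eye" and "rotation" of the camera in the world; the wrist camera has in their place "hand_eye" (4x4, takes a point from camera to tool coordinates, whose origin is the TCP and whose axes are the tool frame's). Camera axes: x right, y down, z forward; pixel columns grow to the right and rows downward; lengths in mm; the calibration is good to about 2 mm. A picture is of the moment at which its call begins: read the wrist's pose just before it. camera_model takes no time and is no camera call.
- manip.close_job(): hands the job in, once; it reports no verdict.
Trained networks look in the newest picture that a camera, given by its name, has taken for a name from the list of things; names that differ only in an ending like _2 or _b are one class to them, and where a whole thing is asked for, a point or a joint stands for the part that bears it (a point fixed in the world has none). Each returns a list of dicts, best first, with "p" (0 to 1); they miss things now and then, are a little off and sometimes report something else, mostly with a low value. They report only what shows in the picture. A call takes as long as a camera call.
- manip.spot_in(camera, target): "box" ([centre column, centre row, width, height] in pixels, round what is visible of it).
The state is a dict: "time_s": time; "q": joint angles; "joint_vel": joint speeds; "effort": joint torques, N m; "tool_pos": TCP position; "ee_rot": TCP orientation; "force": force on the tool from outside, world axes, zero at the start; "ft_torque": the same for the moment, N m; "finger_gap": finger opening in mm.
Only numpy, scipy, OpenCV 4.12 (cv2) and the standard library are available. Lean on these libraries where they do the work, as an engineer would, in place of code of your own. Each camera call takes 0.05 s, during which the arm holds its last target.

### The job

Wind the handwheel clockwise by its black crank knob until the carriage touches the yellow stop. Then grip the black block at the end of the telescoping gauge arm across its blue lock button, so that the button is squeezed fully in, and draw the arm out until its yellow pointer is level with the red clip on the scale. The arm springs back if let go, so finish while still holding it there with the button squeezed, the carriage still against the stop and the loose things around left alone.

Things in the scene. Friction and masses are not known exactly. Their poses are not given: they have to be found in the camera images.
- bench: Dark steel plate 240 x 500 x 20 mm, fixed on the table; origin under its centre, z up, +y along its length from handwheel end to gauge end. On it: green gearbox 90 x 90 mm at y -175 mm, 82 mm high, with the handwheel on top; carriage on rails; stop; gauge at the other end. Nothing over 112 mm above the table except the crank knob and the gauge.
- wheel_centre (a point): Centre of the handwheel's upper face, on its upright axis, 100 mm above the table. Steel disc 110 mm across, 10 mm thick, lying flat; nothing stands above it but the crank knob (and a 3 mm hub). It turns with light friction (0.05 N m) and stays where it is left. z up.
- knob_centre (a point): Centre of the black crank knob standing on the handwheel, 44 mm from its axis (at the start towards the bench's -x, the robot's side): upright round grip 20 mm across, 36 mm high, its foot 2 mm and its middle (this point) 20 mm above the wheel's face. It spins freely about its own upright axis, so the gripper need not turn as it follows the circle.
- handwheel (a joint): Angle of the handwheel (rad), 0 at the start, growing clockwise seen from above. One clockwise turn moves the carriage 30 mm towards the stop (4.77 mm per rad); a wheel turned back moves it away.
- carriage_face (a point): Centre of the carriage's flat face that looks to the stop. The green carriage is 110 x 90 x 30 mm with an aluminium housing clamped on it and moves along the bench's +y only by the handwheel. Axes as the bench.
- stop_face (a point): Middle of the stop's contact face at the same height: a rigid yellow block 60 x 30 x 40 mm clamped on the rails, in another place each time, 22 to 42 mm ahead of the carriage at the start. It looks to its own -y (the bench's -y).
- gauge: Gauge stand fixed on the bench: foot 90 x 80 mm, column, and on top a level grey sleeve 36 mm wide, 32 high, from y +30 to y -110 mm, its mid-height 220 mm above the table. Origin under the foot, z up. The telescoping arm comes out of the sleeve along the gauge's -y. White scale, black lines every 10 mm, on the sleeve's top, +x half.
- grip_block: Black block at the telescoping arm's end, 30 (x) x 28 (y, along the arm) x 40 mm (z); origin at its centre, 220 mm above the table; axes as the gauge. At home its rear face is 26 mm from the sleeve. A thin feeler hangs down 35 mm ahead of its centre. Pinch from above, fingers closing along x over the blue button (+x side) and the opposite side: 37 mm wide, 32 with the button in.
- lock_button (a joint): Travel of the blue lock button (m), 0 out, 0.005 fully in. Pad 20 mm (y) x 26 mm (z) on the block's +x side, at the block's mid-height, 7 mm proud when out, pressed towards -x; sprung, 4 N to start, 8 N fully in. The arm is locked at home until the button is in by more than 3.5 mm; it springs out when let go.
- pointer (a point): Tip of the yellow pointer fin, 3 mm thick, that stands out of the slot on top of the sleeve and travels with the arm (240.5 mm above the table, 140 mm behind the grip block's centre along the arm). At home it is at y -10 mm in the gauge's frame; the arm can come out 95 mm; a spring draws it back in (2.5 N at home, 4.5 N far out) whenever it is not held. Axes as the gauge.
- index (a point): Tip of the tongue (4 mm wide along the arm) of the red index clip on the sleeve, fixed, in another place along the scale each time: 35 to 75 mm from the pointer at the start. The pointer's tip passes 1 mm from it. Axes as the gauge.
- bearing_ring: Bystander: loose steel ring 34 mm across, 12 mm high, lying on the bench plate on the robot's side; origin under its centre.
- setting_pin: Bystander: loose brass pin 20 mm across, 45 mm high, standing on the bench plate's far side; origin under its centre.
- spray_can: Bystander: loose yellow can 58 mm across, 150 mm high, right of the bench; origin under its centre.
- screwdriver: Bystander: loose screwdriver with orange handle, lying to the right.
- wrench: Bystander: loose steel wrench lying to the left.
- parts_cup: Bystander: loose white cup 76 mm across, 75 mm high, to the left; origin under its centre.
- flange: Bystander: loose aluminium flange 70 mm across, 32 mm high, to the right; origin under its centre.

How it is judged:
By the outcome, as a careful person would: the job done as asked, in the order asked, and still so for the second after the job is handed in, while the arm keeps its last pose, push and grip.
It also fails if it takes over 58 s, if anything falls off the work surface, if the arm or the gripper's body presses on something with over 40 N, if the wrist force passes 120 N, or if a joint passes its speed limit or range.

## Working session

There is one attempt and no reset: what is moved stays moved. The work goes in short steps, Python scripts to look and compute and a tool call to move; the robot and the scene stay as the last step left them, time stands still between calls to the robot, and variables do not carry over. Pictures are saved under pics/ and viewed, and the job is handed in when it is done.

Besides the shell and the picture viewer there is one more tool, called after "Call:" in YAML: its name, and indented under it one key for each argument. move_arm: Moves the arm, as the interface text tells. Its arguments: {"type":"object","properties":{"deltas":{"type":"array"},"newtons":{"type":"number"}},"required":["deltas"]}

```bash
ls; mkdir -p pics
cat > h.py <<'E'
import numpy as np,cv2
from scipy.spatial.transform import Rotation as R
from station import manip
def model(cam,obs=None):
    m=manip.camera_model(cam);K=np.array(m["intrinsics"])
    if cam=="wrist":
        o=obs or manip.get_obs();T=np.eye(4);T[:3,:3]=R.from_quat(o["ee_rot"]).as_matrix();T[:3,3]=o["tool_pos"]
        X=T@np.array(m["hand_eye"]);return K,m["k1"],X[:3,3],X[:3,:3]
    return K,m["k1"],np.array(m["eye"]),np.array(m["rotation"])
def ray(M,u,v):
    K,k1,e,Rm=M
    p=cv2.undistortPoints(np.array([[[u,v]]],float),K,np.array([k1,0,0,0.]))[0,0]
    return e,Rm@np.array([p[0],p[1],1.])
def atz(M,u,v,z):
    e,d=ray(M,u,v);return e+d*(z-e[2])/d[2]
def atd(M,u,v,d):
    e,r=ray(M,u,v);return e+r*d
def proj(M,P):
    K,k1,e,Rm=M
    c=(np.atleast_2d(P)-e)@Rm
    return cv2.projectPoints(c.reshape(-1,1,3),np.zeros(3),np.zeros(3),K,np.array([k1,0,0,0.]))[0][:,0]
def snap(cam,name,crop=None,s=1):
    o=manip.get_obs();im,d=manip.get_image(cam)
    np.savez('pics/'+name+'.npz',im=im,d=d)
    v=im if crop is None else im[crop[1]:crop[3],crop[0]:crop[2]]
    if s!=1: v=cv2.resize(v,None,fx=s,fy=s,interpolation=cv2.INTER_CUBIC)
    cv2.imwrite('pics/'+name+'.png',v[:,:,::-1]);return model(cam,o),im,d
E
python3 - <<'E'
from h import *
print(manip.get_obs())
for c in ("scene","top","wrist"):
    M,im,d=snap(c,c+"0");print(c,M[2],M[3].round(3).tolist(),M[0][0,0],M[1])
for t in ("wheel_centre","knob_centre","gauge","grip_block","lock_button","pointer","index","stop_face","carriage_face","bench"):
    for c in ("top","scene"):
        print(t,c,manip.spot_in(c,t)[:2])
E
```

```text
pics
{'time_s': 0.0, 'q': array([-1.18571744,  0.60010547, -0.00253749,  1.60010127,  0.0018014 ,
        0.94292522, -0.07979606]), 'joint_vel': array([-0.00112868, -0.00069974, -0.00046734,  0.00038642, -0.0004769 ,
        0.00141034,  0.00129779]), 'effort': array([ 3.08280352e-03, -7.65084314e+01,  1.49901800e+00, -2.52336717e+01,
       -5.22823830e-02,  1.70075591e-02,  1.75381801e-04]), 'tool_pos': array([322.80942218, 648.5897708 , 194.28450657]), 'ee_rot': array([ 8.50143567e-01,  5.26550401e-01, -6.12146438e-04,  4.64809257e-04]), 'force': array([ 0.28951687,  0.78044265, -0.43976547]), 'ft_torque': array([-0.03255442,  0.03127631,  0.03850492]), 'finger_gap': 92.92613298922224}
scene [1353.93227585   45.7604888   920.53412885] [0.632, 0.654, -0.308, -0.281] 390.4842699210455 -0.0716657532190655
top [ 273.13464503  -13.41241438 1517.98855897] [-0.704, 0.705, -0.053, 0.066] 524.857921031696 0.0590303477524817
wrist [253.25712781 685.2182002  383.73234514] [[0.445, 0.859, 0.252], [0.895, -0.427, -0.127], [-0.002, 0.282, -0.959]] 361.5084504891283 -0.07987144132552086
wheel_c
[... 712 characters left out ...]
94}, {'box': [344.8, 232.3, 83.2, 73.2], 'p': 0.59}]
index top [{'box': [226.1, 182.4, 71.1, 14.9], 'p': 0.45}]
index scene [{'box': [350.5, 212.4, 6.3, 8.2], 'p': 0.58}]
stop_face top [{'box': [256.2, 200.8, 14.1, 30.6], 'p': 0.8}, {'box': [451.1, 163.2, 29.4, 33.7], 'p': 0.55}]
stop_face scene [{'box': [308.4, 253.9, 13.6, 29.2], 'p': 0.69}]
carriage_face top [{'box': [288.3, 195.3, 36.8, 42.5], 'p': 0.68}, {'box': [244.8, 182.3, 31.5, 18.4], 'p': 0.17}]
carriage_face scene [{'box': [278.3, 250.8, 29.4, 41.3], 'p': 0.78}, {'box': [144.8, 220.2, 44.6, 21.5], 'p': 0.38}]
bench top [{'box': [273.5, 199.3, 182.0, 100.0], 'p': 0.81}]
bench scene [{'box': [298.4, 264.8, 170.8, 73.7], 'p': 0.81}]
```

```bash
sed -i 's/np.array(m\["rotation"\])$/R.from_quat(m["rotation"]).as_matrix()/' h.py
python3 - <<'E'
import numpy as np,cv2
a=np.load('pics/top0.npz')['im'][130:270,150:390];cv2.imwrite('pics/top0c.png',cv2.resize(a,None,fx=3.3,fy=3.3,interpolation=2)[:,:,::-1])
a=np.load('pics/scene0.npz')['im'][150:320,180:420];cv2.imwrite('pics/scene0c.png',cv2.resize(a,None,fx=3.3,fy=3.3,interpolation=2)[:,:,::-1])
E
```

```text
(no output)
```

View pics/top0.png

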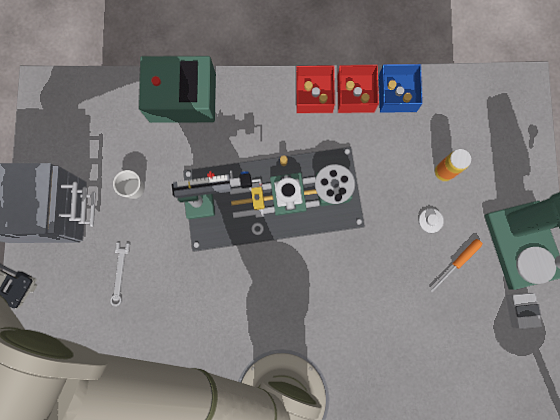

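Run:
```python
from h import *
M=model("top")
f=np.load('pics/top0.npz');d=f['d']
for n,u,v,z in (("wheel",335.1,183.2,100),("wheel2",335.5,189,100),("knob",337.3,197.7,138)):
    print(n,atz(M,u,v,z).round(1),d[int(v),int(u)],atd(M,u,v,d[int(v),int(u)]).round(1))
S=model("scene");f=np.load('pics/scene0.npz');d=f['d']
for n,u,v,z in (("wheel",234.4,242.4,100),("knob",234.9,229.4,120)):
    print(n,atz(S,u,v,z).round(1),atd(S,u,v,d[int(v),int(u)]).round(1))
```

```text
wheel [ 578.8 -147.6  100. ] 1442.6826 [ 578.  -147.3  103.6]
wheel2 [ 562.5 -148.5  100. ] 1446.7021 [ 563.1 -148.7   97. ]
knob [ 531.1 -149.2  138. ] 1396.1478 [ 530.2 -148.7  142.7]
wheel [ 568.6 -147.7  100. ] [ 571.  -147.1  102.5]
knob [ 534.8 -148.7  120. ] [ 546.5 -145.9  131.4]
```

View pics/top0c.png

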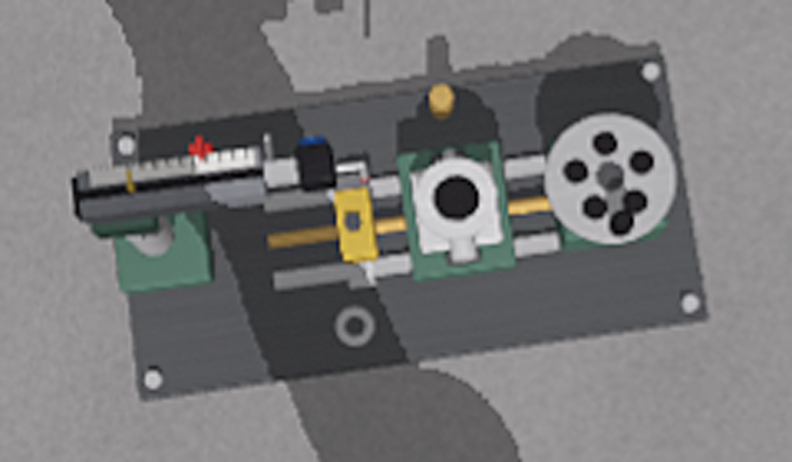

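View pics/scene0c.png

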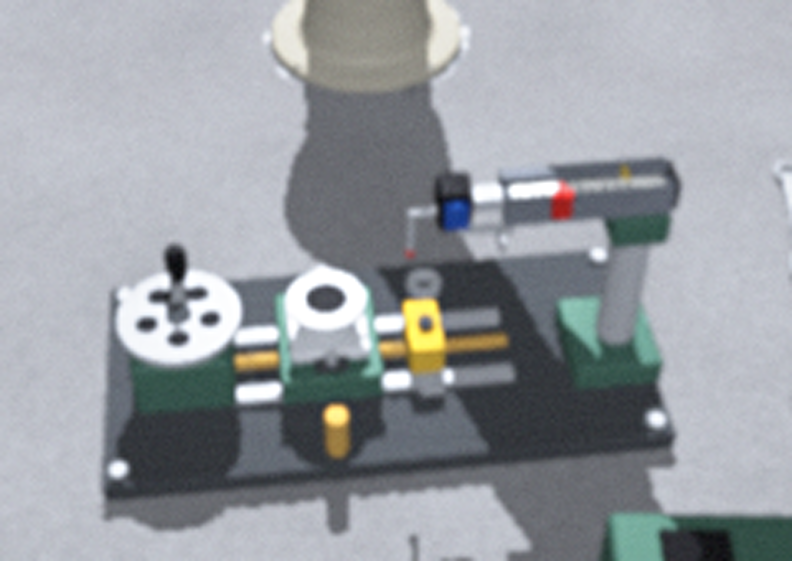

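View pics/wrist0.png

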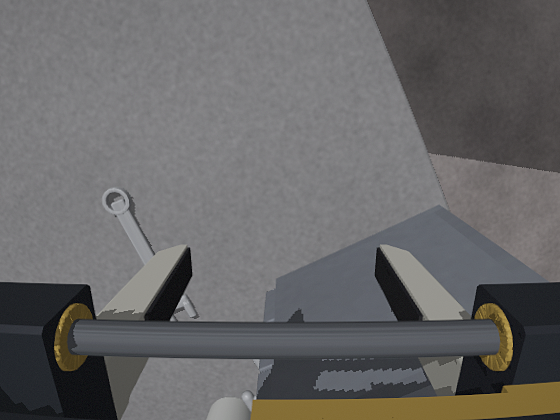

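Run:
```python
from h import *
M=model("top")
P=[]
for u,v in ((126,145),(651,72),(690,303),(152,380)):
    P.append(atz(M,150+u/3.3,130+v/3.3,22));print(P[-1].round(1))
P=np.array(P);print(P.mean(0))
a=P[0]-P[1]+P[3]-P[2];print(np.degrees(np.arctan2(-a[0],a[1])),a/2)
# corners
C=[]
for u,v in ((112,122),(660,43),(707,320),(141,400)):
    C.append(atz(M,150+u/3.3,130+v/3.3,20));print(C[-1].round(1))
C=np.array(C);print(C.mean(0));a=C[0]-C[1]+C[3]-C[2];yaw=np.arctan2(-a[0],a[1]);print(np.degrees(yaw),np.linalg.norm(a)/2)
xb=np.array([np.cos(yaw),np.sin(yaw)]);yb=np.array([-np.sin(yaw),np.cos(yaw)])
c=C.mean(0)[:2];print("wheel",c-175*yb,"knob",c-175*yb-44*xb)
for n,u,v,z in (("ptr",128,181,240),("clip",200,147,240),("block",317,165,240),("sleeveL",80,197,236),("sleeveR",262,165,236),("stop",353,222,60),("carr",400,215,50),("stopL",337,225,60)):
    p=atz(M,150+u/3.3,130+v/3.3,z);q=p[:2]-c;print(n,p.round(1),"bench",(q@xb).round(1),(q@yb).round(1))
```

```text
[624.5 273.7  22. ]
[ 689.4 -192.1   22. ]
[ 482.3 -221.5   22. ]
[415.7 245.1  22. ]
[553.0031338   26.29155656  22.        ]
8.028012282300656 [-65.75762711 466.23576142   0.        ]
[646.  287.1  20. ]
[ 716.6 -200.9   20. ]
[ 467.7 -236.1   20. ]
[398.6 254.5  20. ]
[557.22202891  26.16621637  20.        ]
8.125883780405882 494.2558629573634
wheel [ 581.95801078 -147.07676676] knob [ 538.39977503 -153.29609934]
ptr [545.5 229.6 240. ] bench 17.1 203.0
clip [571.6 175.8 240. ] bench 35.4 146.1
block [557.5  87.  240. ] bench 8.8 60.2
sleeveL [534.  266.3 236. ] bench 11.0 241.0
sleeveR [558.5 129.  236. ] bench 15.8 101.7
stop [547.5  69.7  60. ] bench -3.5 44.5
carr [555.4  29.7  50. ] bench -1.3 3.8
stopL [544.9  83.4  60. ] bench -4.1 58.4
```

```bash
cat >> h.py <<'E'
def plan(target,yaw=None,o=None):
    """tool down, tool x at world angle yaw(deg): print deltas from measured pose"""
    o=o or manip.get_obs();Rm=R.from_quat(o["ee_rot"]).as_matrix()
    t=Rm.T@(np.array(target)-o["tool_pos"])/25
    r=np.zeros(3)
    if yaw is not None:
        a=np.radians(yaw);x=np.array([np.cos(a),np.sin(a),0]);z=np.array([0,0,-1.]);D=np.c_[x,np.cross(z,x),z]
        r=R.from_matrix(Rm.T@D).as_rotvec(degrees=True)/6
    print("t",t.round(3),"r",r.round(3),"at",o["tool_pos"].round(1),"t=",round(o["time_s"],2),"F",o["force"].round(1),"gap",round(o["finger_gap"],1))
    return t,r
E
python3 -c "
from h import *
plan([565,90,320],8.1)"
```

```text
t [-15.708  18.629  -4.995] r [-0.   -0.    9.24] at [323.  649.1 195.1] t= 1.15 F [0.4 0.5 0.2] gap 93.1
```

Call:
move_arm:
  deltas:
    - {"tz": -1.5}
    - {"tx": -1.2,"ty": 1.4,"tz": -3,"rz": 1}
    - {"tx": -2.4,"ty": 2.8,"tz": -4,"rz": 2}
    - {"tx": -3.5,"ty": 4.2,"tz": -5,"rz": 3}
    - {"tx": -4.6,"ty": 5.4,"tz": -5,"rz": 4}
    - {"tx": -5.7,"ty": 6.6,"tz": -5,"rz": 5}
    - {"tx": -6.7,"ty": 7.9,"tz": -5,"rz": 6}
    - {"tx": -7.6,"ty": 9.0,"tz": -5,"rz": 7,"gripper": 60}

```text
schema error: expected keys tx, ty, tz, rx, ry, rz, gripper
```

```bash
python3 -c "
from h import *
plan([565,90,320],8.1)"
```

```text
t [-15.708  18.629  -4.995] r [-0.   -0.    9.24] at [323.  649.1 195.1] t= 1.15 F [0.4 0.5 0.2] gap 93.1
```

All keys are needed in each row.

Call:
move_arm:
  deltas:
    - {"tx": 0,"ty": 0,"tz": -1.5,"rx": 0,"ry": 0,"rz": 0,"gripper": 60}
    - {"tx": -1.2,"ty": 1.4,"tz": -3,"rx": 0,"ry": 0,"rz": 1,"gripper": 60}
    - {"tx": -2.4,"ty": 2.8,"tz": -4,"rx": 0,"ry": 0,"rz": 2,"gripper": 60}
    - {"tx": -3.5,"ty": 4.2,"tz": -5,"rx": 0,"ry": 0,"rz": 3,"gripper": 60}
    - {"tx": -4.6,"ty": 5.4,"tz": -5,"rx": 0,"ry": 0,"rz": 4,"gripper": 60}
    - {"tx": -5.7,"ty": 6.6,"tz": -5,"rx": 0,"ry": 0,"rz": 5,"gripper": 60}
    - {"tx": -6.7,"ty": 7.9,"tz": -5,"rx": 0,"ry": 0,"rz": 6,"gripper": 60}
    - {"tx": -7.6,"ty": 9,"tz": -5,"rx": 0,"ry": 0,"rz": 7,"gripper": 60}

```text
time_s: 1.82
tool_pos: [429.9, 400.2, 320.4]
ee_rot: [0.983, 0.184, 0.001, -0.001]
force: [0.7, 0.6, 0.3]
finger_gap: 60.0
```

```bash
python3 -c "
from h import *
plan([565,90,320],8.1)"
```

```text
t [5.3700e-01 1.3522e+01 5.0000e-03] r [-0.011 -0.011  2.193] at [429.9 400.2 320.4] t= 1.82 F [0.7 0.6 0.3] gap 60.0
```

Call:
move_arm:
  deltas:
    - {"tx": 0.05,"ty": 1.6,"tz": 0,"rx": 0,"ry": 0,"rz": 0.4,"gripper": 60}
    - {"tx": 0.1,"ty": 3.2,"tz": 0,"rx": 0,"ry": 0,"rz": 0.9,"gripper": 60}
    - {"tx": 0.2,"ty": 4.8,"tz": 0,"rx": 0,"ry": 0,"rz": 1.4,"gripper": 60}
    - {"tx": 0.3,"ty": 6.4,"tz": 0,"rx": 0,"ry": 0,"rz": 1.8,"gripper": 60}
    - {"tx": 0.35,"ty": 8,"tz": 0,"rx": 0,"ry": 0,"rz": 2.23,"gripper": 60}
    - {"tx": 0.4,"ty": 9.6,"tz": 0,"rx": 0,"ry": 0,"rz": 2.23,"gripper": 60}
    - {"tx": 0.4,"ty": 11.2,"tz": 0,"rx": 0,"ry": 0,"rz": 2.23,"gripper": 60}
    - {"tx": 0.4,"ty": 12.6,"tz": 0,"rx": 0,"ry": 0,"rz": 2.23,"gripper": 60}

```text
time_s: 2.48
tool_pos: [555.0, 109.9, 319.9]
ee_rot: [0.998, 0.071, 0.0, 0.0]
force: [0.8, -0.4, -0.1]
finger_gap: 60.0
```

Call:
move_arm:
  deltas:
    - {"tx": 0,"ty": 0,"tz": 0,"rx": 0,"ry": 0,"rz": 0,"gripper": 60}
    - {"tx": 0,"ty": 0,"tz": 0,"rx": 0,"ry": 0,"rz": 0,"gripper": 60}

```text
time_s: 2.65
tool_pos: [554.9, 110.3, 319.8]
ee_rot: [0.998, 0.069, 0.0, 0.0]
force: [-0.4, 0.6, -0.3]
finger_gap: 59.7
```

```bash
python3 -c "
from h import *
o=manip.get_obs();print(o['tool_pos'],o['ee_rot'],o['time_s'])
snap('wrist','w1')
for t in ('pointer','index','grip_block','lock_button'): print(t,manip.spot_in('wrist',t)[:2])
"
```

```text
[554.88403702 110.33094253 319.76319782] [9.97619001e-01 6.89655407e-02 2.61572923e-04 1.24292586e-04] 2.65
pointer [{'box': [295.0, 149.3, 43.8, 219.0], 'p': 0.57}]
index [{'box': [319.9, 121.9, 16.2, 28.2], 'p': 0.82}]
grip_block [{'box': [294.9, 149.2, 43.5, 218.1], 'p': 0.86}]
lock_button [{'box': [310.4, 208.3, 13.5, 56.5], 'p': 0.76}]
```

View pics/w1.png

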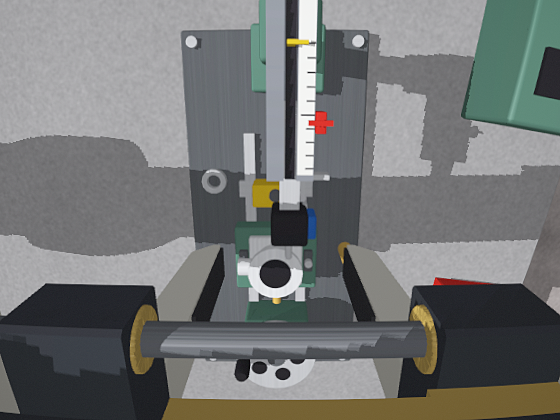

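Run:
```python
import numpy as np,cv2
a=np.load('pics/w1.npz')['im'][25:145,240:360];cv2.imwrite('pics/w1a.png',cv2.resize(a,None,fx=5,fy=5,interpolation=2)[:,:,::-1])
a=np.load('pics/w1.npz')['im'][150:270,240:360];cv2.imwrite('pics/w1b.png',cv2.resize(a,None,fx=5,fy=5,interpolation=2)[:,:,::-1])
```

```text
(no output)
```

View pics/w1a.png

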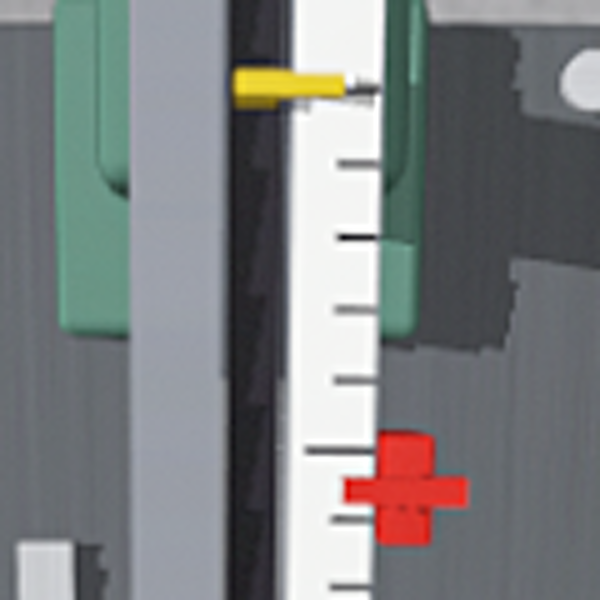

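View pics/w1b.png

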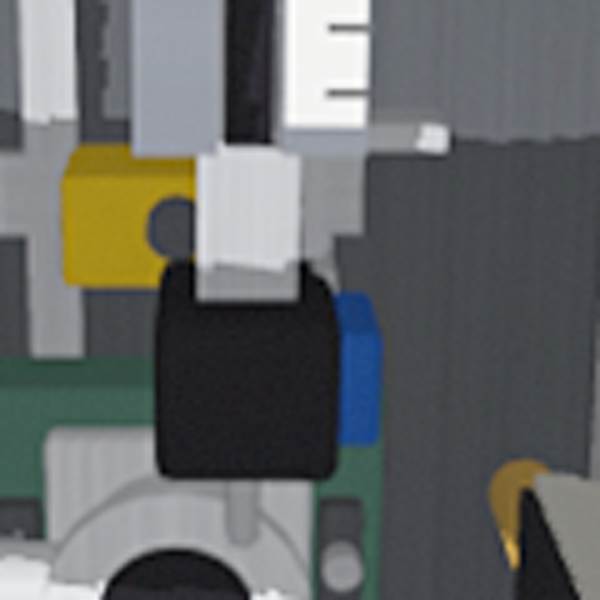

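Run:
```python
from h import *
M=model("wrist");d=np.load('pics/w1.npz')['d']
f=lambda x,y,z,oy=25:atz(M,240+(x+.0)/5-.4,oy+y/5-.4,z)
p=f(344,86,240.5);i=f(345,491,240.5);print(p,i,np.linalg.norm(p-i))
a=f(130,50,236);b=f(133,150,236,150);c=f(227,50,236);e=f(225,140,236,150)
for q,w in((a,b),(c,e)):
    v=w-q;print(q,w,np.degrees(np.arctan2(v[0],-v[1])))
L=[f(360,y,236.3) for y in(90,163,237,310,380,450,519,587)]
print(np.linalg.norm(np.diff(L,axis=0),axis=1))
for n,x,y in(("blk",245,400),("blkrear",180,280),("silverdark",245,285),("silver",245,220),("btn",360,370)):
    u,v=240+x/5,150+y/5;print(n,atd(M,u,v,d[int(v),int(u)]).round(1))
for n,x,y in (("L",157,400),("R",338,400),("front",245,477),("rear",170,265),("btnR",380,370)):
    print(n,f(x,y,240 if n!="btnR" else 233,150).round(1))
```

```text
[554.85979865 234.45100711 240.5       ] [563.91215017 179.58210137 240.5       ] 55.61062744545514
[524.53853908 235.52482987 236.        ] [538.89856192 132.15805869 236.        ] 7.909080610201386
[538.02859402 237.47493621 236.        ] [552.7115888  135.76214511 236.        ] 8.214324227296213
[ 9.85519108 10.12504267 10.1340659   9.86563709 10.02237323 10.04427427
 10.07070324]
blk [562.2  95.  239.2]
blkrear [549.8 106.7 217.4]
silverdark [560.1 110.2 226.9]
silver [558.5 121.1 227.1]
btn [580.3 100.5 233.1]
L [548.   93.5 240. ]
R [576.4  97.7 240. ]
front [563.8  82.6 240. ]
rear [547.  115.9 240. ]
btnR [583.1 101.3 233. ]
```

Call:
move_arm:
  deltas:
    - {"tx": -0.25,"ty": 1.5,"tz": 0,"rx": 0,"ry": 0,"rz": 0,"gripper": 60}
    - {"tx": -0.5,"ty": 3.1,"tz": 0,"rx": 0,"ry": 0,"rz": 0,"gripper": 60}
    - {"tx": -0.8,"ty": 4.7,"tz": 0,"rx": 0,"ry": 0,"rz": 0,"gripper": 60}
    - {"tx": -1.1,"ty": 6.3,"tz": 0,"rx": 0,"ry": 0,"rz": 0,"gripper": 50}
    - {"tx": -1.4,"ty": 7.9,"tz": 0,"rx": 0,"ry": 0,"rz": 0,"gripper": 50}
    - {"tx": -1.7,"ty": 9.5,"tz": 0,"rx": 0,"ry": 0,"rz": 0,"gripper": 50}
    - {"tx": -1.9,"ty": 11,"tz": 0,"rx": 0,"ry": 0,"rz": 0,"gripper": 50}
    - {"tx": -2.1,"ty": 12.2,"tz": 0,"rx": 0,"ry": 0,"rz": 0,"gripper": 50}

```text
time_s: 3.57
tool_pos: [545.6, -198.7, 319.8]
ee_rot: [0.997, 0.071, 0.0, 0.0]
force: [0.5, 0.4, -0.1]
finger_gap: 49.8
```

Call:
move_arm:
  deltas:
    - {"tx": 0,"ty": 0,"tz": 0,"rx": 0,"ry": 0,"rz": 0,"gripper": 50}
    - {"tx": 0,"ty": 0,"tz": 0,"rx": 0,"ry": 0,"rz": 0,"gripper": 50}

```text
time_s: 3.73
tool_pos: [545.5, -197.5, 319.4]
ee_rot: [0.998, 0.07, -0.0, 0.0]
force: [-0.1, -0.2, -0.6]
finger_gap: 50.3
```

```bash
python3 -c "
from h import *
o=manip.get_obs();print(o['tool_pos'],o['ee_rot'],o['time_s'])
M,im,d=snap('wrist','w2')
for t in ('knob_centre','handwheel','wheel_centre','stop_face','carriage_face'): print(t,manip.spot_in('wrist',t)[:2])
"
```

```text
[ 545.54359469 -197.51377941  319.44440525] [ 9.97532104e-01  7.02116901e-02 -9.41451390e-05  1.09750554e-04] 3.7333
knob_centre [{'box': [282.3, 135.1, 21.4, 15.7], 'p': 0.68}, {'box': [401.7, 19.9, 26.6, 21.4], 'p': 0.53}]
handwheel [{'box': [320.9, 129.4, 100.5, 99.5], 'p': 0.77}]
wheel_centre [{'box': [322.9, 131.0, 95.4, 100.0], 'p': 0.83}]
stop_face []
carriage_face [{'box': [316.9, 30.6, 98.1, 61.3], 'p': 0.76}]
```

View pics/w2.png

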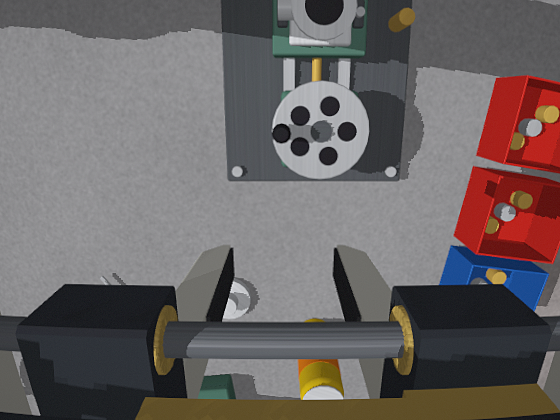

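Run:
```python
from h import *
M=model("wrist");f=np.load('pics/w2.npz');im=f['im'];d=f['d']
print("wheel",atz(M,320.7,129.7,100),"hub",atz(M,321.5,131,103))
print("knob top",atz(M,281.2,132.5,138),d[131:135,278:285].min(), atd(M,281.2,132.5,d[132,281]))
# fit rim by depth: points with world z 96..104
v,u=np.mgrid[60:200,250:390];g=d[v,u]
pt=np.array([atd(M,a,b,c) for a,b,c in zip(u.ravel(),v.ravel(),g.ravel())])
print(np.median(pt[(abs(pt[:,2]-100)<8),2]))
m=(abs(pt[:,2]-100)<4);msk=m.reshape(u.shape).astype(np.uint8)
cs,_=cv2.findContours(msk,0,1);c=max(cs,key=cv2.contourArea)[:,0]+[250,60]
w=np.array([atz(M,a,b,100)[:2] for a,b in cv2.convexHull(c.astype(np.int32))[:,0]]).astype(np.float32)
print(cv2.minEnclosingCircle(w),cv2.fitEllipse(w))
k=(pt[:,2]>128)&(pt[:,2]<150);print("knob pts",k.sum(),pt[k].mean(0) if k.any() else 0)
```

```text
wheel [ 581.65940066 -142.25529207  100.        ] hub [ 582.43943184 -143.33740582  103.        ]
knob top [ 538.19777663 -148.46064319  138.        ] 363.3389 [ 538.20438494 -148.53045322  137.19631737]
100.13681245738181
((581.6822509765625, -144.11729431152344), 54.637691497802734) ((581.6244506835938, -144.0760040283203), (108.38703155517578, 108.91234588623047), 172.63265991210938)
knob pts 293 [ 538.49701804 -150.10873196  136.41274221]
```

Run:
```python
import numpy as np,cv2
a=np.load('pics/w2.npz')['im'][70:190,260:380];cv2.imwrite('pics/w2a.png',cv2.resize(a,None,fx=5,fy=5,interpolation=2)[:,:,::-1])
```

```text
(no output)
```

View pics/w2a.png

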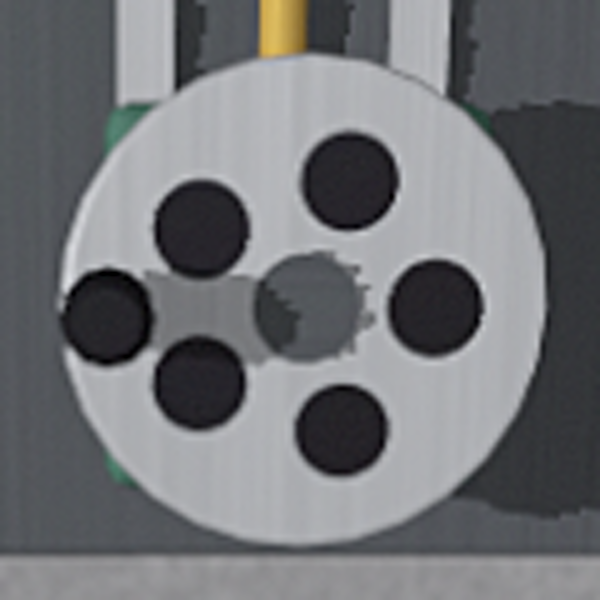

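Call:
move_arm:
  deltas:
    - {"tx": 0,"ty": -1,"tz": 0.5,"rx": 0,"ry": 0,"rz": 0,"gripper": 50}
    - {"tx": -0.02,"ty": -1.94,"tz": 1.5,"rx": 0,"ry": 0,"rz": 0,"gripper": 50}
    - {"tx": -0.02,"ty": -1.94,"tz": 3,"rx": 0,"ry": 0,"rz": 0,"gripper": 50}
    - {"tx": -0.02,"ty": -1.94,"tz": 4.4,"rx": 0,"ry": 0,"rz": 0,"gripper": 50}
    - {"tx": -0.02,"ty": -1.94,"tz": 5.8,"rx": 0,"ry": 0,"rz": 0,"gripper": 50}
    - {"tx": -0.02,"ty": -1.94,"tz": 6.6,"rx": 0,"ry": 0,"rz": 0,"gripper": 50}
    - {"tx": -0.02,"ty": -1.94,"tz": 6.6,"rx": 0,"ry": 0,"rz": 0,"gripper": 50}
    - {"tx": -0.02,"ty": -1.94,"tz": 6.6,"rx": 0,"ry": 0,"rz": 0,"gripper": 50}

```text
time_s: 4.7
tool_pos: [538.1, -148.3, 154.2]
ee_rot: [0.997, 0.072, -0.001, -0.0]
force: [0.2, 0.5, 0.1]
finger_gap: 50.0
```

```bash
python3 -c "
from h import *
plan([538.3,-149.8,107],8.1)
M,im,d=snap('wrist','w3')
for t in ('knob_centre',): print(t,manip.spot_in('wrist',t)[:2])
print(proj(M,np.array([538.3,-149.8,138])),proj(M,np.array([581.8,-144.0,100])))
"
```

```text
t [0.002 0.063 1.889] r [-0.004  0.017  0.018] at [ 538.1 -148.3  154.2] t= 4.7 F [0.2 0.5 0.1] gap 50.0
knob_centre [{'box': [282.6, 233.6, 31.8, 36.5], 'p': 0.69}]
[[281.85571224 237.76414159]] [[343.73746632 218.68236579]]
```

View pics/w3.png

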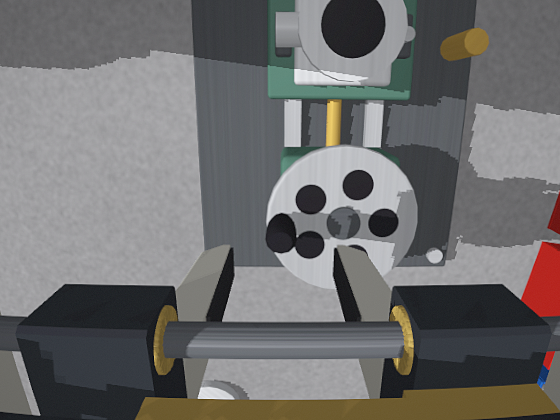

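Call:
move_arm:
  deltas:
    - {"tx": 0,"ty": 0.05,"tz": 0.8,"rx": 0,"ry": 0,"rz": 0,"gripper": 50}
    - {"tx": 0,"ty": 0.08,"tz": 1.5,"rx": 0,"ry": 0,"rz": 0,"gripper": 50}
    - {"tx": 0,"ty": 0.08,"tz": 1.88,"rx": 0,"ry": 0,"rz": 0,"gripper": 50}
    - {"tx": 0,"ty": 0.08,"tz": 1.88,"rx": 0,"ry": 0,"rz": 0,"gripper": 50}
    - {"tx": 0,"ty": 0.08,"tz": 1.88,"rx": 0,"ry": 0,"rz": 0,"gripper": 15}
    - {"tx": 0,"ty": 0.08,"tz": 1.88,"rx": 0,"ry": 0,"rz": 0,"gripper": 15}
    - {"tx": 0,"ty": 0.08,"tz": 1.88,"rx": 0,"ry": 0,"rz": 0,"gripper": 15}
    - {"tx": 0,"ty": 0.08,"tz": 1.88,"rx": 0,"ry": 0,"rz": 0,"gripper": 15}
  newtons: 20

```text
time_s: 5.47
tool_pos: [539.1, -150.9, 108.4]
ee_rot: [0.997, 0.071, 0.001, 0.0]
force: [-0.2, 1.3, 0.2]
finger_gap: 27.8
```

```bash
python3 -c "
from h import *
plan([538.3,-149.8,107],8.1)"
```

```text
t [-0.027 -0.047  0.057] r [ 0.004 -0.014  0.011] at [ 539.1 -150.9  108.4] t= 5.47 F [-0.2  1.3  0.2] gap 27.8
```

Call:
move_arm:
  deltas:
    - {"tx": 0,"ty": 0,"tz": 0,"rx": 0,"ry": 0,"rz": 0,"gripper": 15}
    - {"tx": 0,"ty": 0,"tz": 0,"rx": 0,"ry": 0,"rz": 0,"gripper": 15}
    - {"tx": 0,"ty": 0,"tz": 0,"rx": 0,"ry": 0,"rz": 0,"gripper": 15}
    - {"tx": 0,"ty": 0,"tz": 0,"rx": 0,"ry": 0,"rz": 0,"gripper": 15}

```text
time_s: 5.8
tool_pos: [536.9, -150.9, 107.8]
ee_rot: [0.997, 0.071, -0.001, -0.0]
force: [-6.3, -0.2, 7.1]
finger_gap: 17.9
```

```bash
python3 -c "
from h import *
plan([538.3,-149.8,107],8.1)"
```

```text
t [ 0.062 -0.037  0.034] r [-0.009  0.022  0.005] at [ 536.9 -150.9  107.8] t= 5.8 F [-6.3 -0.2  7.1] gap 17.9
```

```bash
python3 -c "
from h import *
plan([538.3,-149.8,107],8.1)
snap('wrist','w4',(200,150,400,300),4)
snap('top','t4',(300,160,370,220),10)
snap('scene','s4',(200,200,280,270),8)
plan([538.3,-149.8,107],8.1)
"
```

```text
t [ 0.062 -0.037  0.034] r [-0.009  0.022  0.005] at [ 536.9 -150.9  107.8] t= 5.8 F [-6.3 -0.2  7.1] gap 17.9
t [ 0.059 -0.035  0.034] r [-0.009  0.021  0.005] at [ 537.  -150.9  107.9] t= 5.95 F [-5.8 -0.9  7. ] gap 17.7
```

View pics/w4.png

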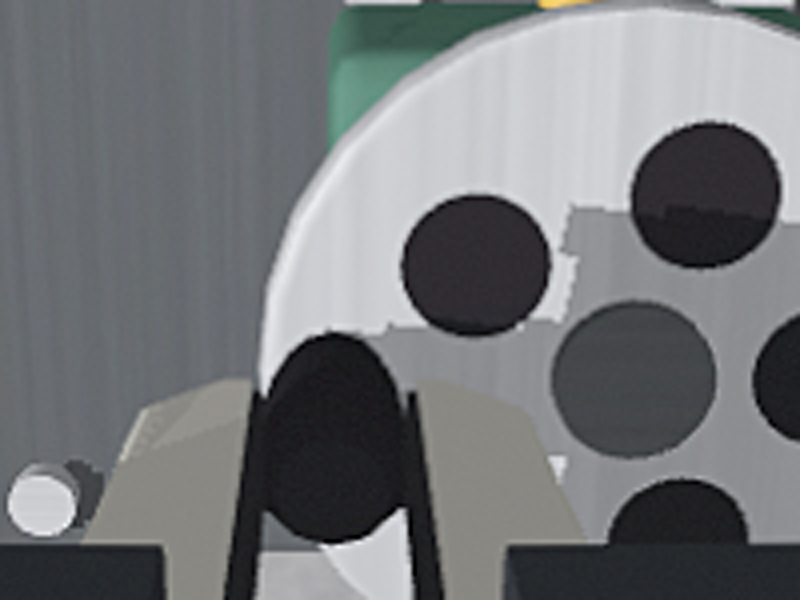

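View pics/s4.png

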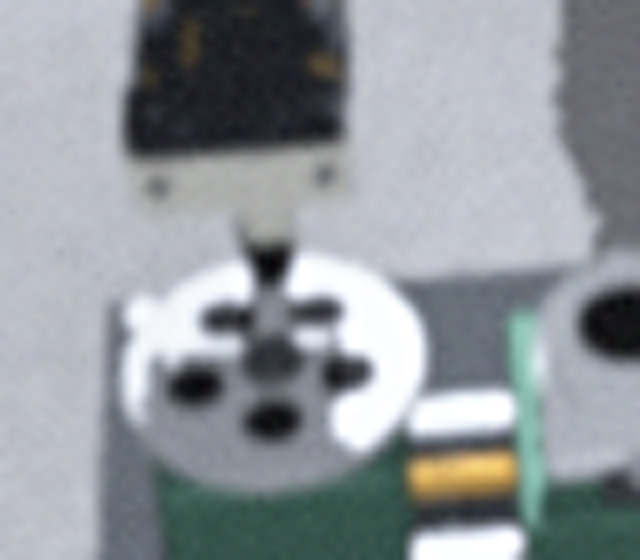

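Run:
```python
from h import *
o=manip.get_obs();M=model("wrist")
Rm=R.from_quat(o["ee_rot"]).as_matrix();t=o["tool_pos"]
im=np.load('pics/w4.npz')['im'].copy()
def dr(P,c):
    q=proj(M,P);print(c,((q-[200,150])*4).round(0).tolist())
for sx in(-10,10): dr(np.array([t+Rm@np.array([sx,y,0]) for y in(-7.5,7.5)]),"pad%d"%sx)
for z in(102,138):
    for dy in (-3,0,5): dr(np.array([[538.3,-149.8+dy,z]]),"knob%d %d"%(z,dy))
dr(np.array([[581.8,-145,100],[581.8,-145,103]]),"wheel")
```

```text
pad-10 [[256.0, 333.0], [257.0, 432.0]]
pad10 [[399.0, 333.0], [397.0, 432.0]]
knob102 -3 [[335.0, 381.0]]
knob102 0 [[338.0, 362.0]]
knob102 5 [[343.0, 330.0]]
knob138 -3 [[335.0, 495.0]]
knob138 0 [[338.0, 473.0]]
knob138 5 [[344.0, 436.0]]
wheel [[635.0, 365.0], [639.0, 373.0]]
```

Run:
```python
from h import *
f=np.load('pics/w4.npz');d=f['d']
m=manip.camera_model("wrist");H=np.array(m["hand_eye"]);K=np.array(m["intrinsics"])
def tool(u,v):
    p=cv2.undistortPoints(np.array([[[u,v]]],float),K,np.array([m["k1"],0,0,0.]))[0,0]
    z=d[int(round(v)),int(round(u))];return (H@np.array([p[0]*z,p[1]*z,z,1]))[:3].round(1)
for x,y in((245,385),(240,395),(230,420),(200,430),(200,500),(425,390),(420,400),(430,430),(500,500),(335,350),(335,380),(335,420),(335,450),(335,480),(335,510),(335,535),(245,480),(245,520),(418,500)):
    print(x,y,tool(200+x/4,150+y/4))
```

```text
245 385 [-10.  -10.2 -24.9]
240 395 [-10.4 -10.5 -28.7]
230 420 [-11.  -11.3 -37.6]
200 430 [-14.2 -11.2 -40.3]
200 500 [-12.8 -10.7 -56.1]
425 390 [ 11.9 -10.7 -27.6]
420 400 [ 11.2 -10.1 -29.3]
430 430 [ 11.8 -10.3 -38.3]
500 500 [ 17.9 -10.5 -55.8]
335 350 [ 1.1 -7.9 -7.2]
335 380 [  1.   -8.4 -18.9]
335 420 [  1.   -6.5 -27.1]
335 450 [  1.   -3.9 -30. ]
335 480 [  1.    0.3 -29.7]
335 510 [  1.    4.7 -29.1]
335 535 [  1.    7.3 -30.5]
245 480 [ -8.7  -8.8 -47.9]
245 520 [ -8.3  -8.4 -56.1]
418 500 [  9.9  -7.1 -49.3]
```

Call:
move_arm:
  deltas:
    - {"tx": 0.06,"ty": -0.46,"tz": 0,"rx": 0,"ry": 0,"rz": 0,"gripper": 15}
    - {"tx": 0.24,"ty": -0.88,"tz": 0,"rx": 0,"ry": 0,"rz": 0,"gripper": 15}
    - {"tx": 0.52,"ty": -1.24,"tz": 0,"rx": 0,"ry": 0,"rz": 0,"gripper": 15}
    - {"tx": 0.88,"ty": -1.52,"tz": 0,"rx": 0,"ry": 0,"rz": 0,"gripper": 15}
    - {"tx": 1.09,"ty": -1.63,"tz": 0,"rx": 0,"ry": 0,"rz": 0,"gripper": 15}
    - {"tx": 1.3,"ty": -1.7,"tz": 0,"rx": 0,"ry": 0,"rz": 0,"gripper": 15}
    - {"tx": 1.53,"ty": -1.75,"tz": 0,"rx": 0,"ry": 0,"rz": 0,"gripper": 15}
    - {"tx": 1.76,"ty": -1.76,"tz": 0,"rx": 0,"ry": 0,"rz": 0,"gripper": 15}

```text
time_s: 6.62
tool_pos: [576.2, -101.0, 107.9]
ee_rot: [0.997, 0.071, 0.0, -0.0]
force: [-2.3, -0.1, 5.5]
finger_gap: 17.8
```

```bash
python3 -c "
from h import *
plan([581.6,-144.7,107],8.1)
snap('wrist','w5')
plan([581.6,-144.7,107],8.1)
"
```

```text
t [-0.033  1.762  0.036] r [-0.001 -0.001  0.011] at [ 576.2 -101.   107.9] t= 6.62 F [-2.3 -0.1  5.5] gap 17.8
t [-0.094  1.757  0.038] r [ 0.004 -0.015  0.015] at [ 577.7 -100.9  107.9] t= 6.67 F [0.5 1.  4.1] gap 17.9
```

View pics/w5.png

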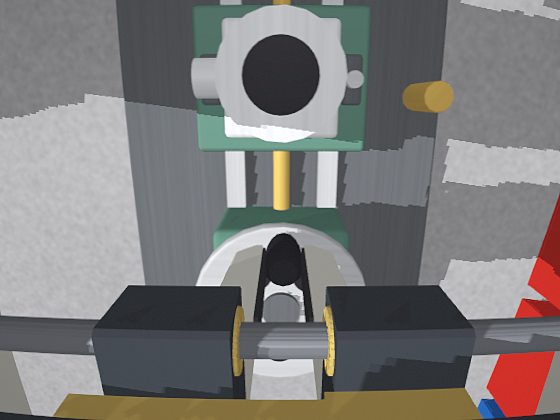

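Call:
move_arm:
  deltas:
    - {"tx": 0.54,"ty": 0.09,"tz": 0,"rx": 0,"ry": 0,"rz": 0,"gripper": 15}
    - {"tx": 1.03,"ty": 0.34,"tz": 0,"rx": 0,"ry": 0,"rz": 0,"gripper": 15}
    - {"tx": 1.42,"ty": 0.73,"tz": 0,"rx": 0,"ry": 0,"rz": 0,"gripper": 15}
    - {"tx": 1.67,"ty": 1.22,"tz": 0,"rx": 0,"ry": 0,"rz": 0,"gripper": 15}
    - {"tx": 1.76,"ty": 1.76,"tz": 0,"rx": 0,"ry": 0,"rz": 0,"gripper": 15}
    - {"tx": 1.67,"ty": 2.3,"tz": 0,"rx": 0,"ry": 0,"rz": 0,"gripper": 15}
    - {"tx": 1.42,"ty": 2.8,"tz": 0,"rx": 0,"ry": 0,"rz": 0,"gripper": 15}
    - {"tx": 1.03,"ty": 3.18,"tz": 0,"rx": 0,"ry": 0,"rz": 0,"gripper": 15}

```text
time_s: 7.33
tool_pos: [612.3, -175.6, 107.8]
ee_rot: [0.997, 0.071, -0.0, -0.001]
force: [-3.1, 7.8, 8.7]
finger_gap: 18.0
```

```bash
python3 -c "
from h import *
plan([581.6,-144.7,107],8.1)
snap('wrist','w6')
snap('top','t6',(240,160,360,230),6.5)
snap('scene','s6',(200,200,360,310),5)
plan([581.6,-144.7,107],8.1)
"
```

```text
t [-1.038 -1.398  0.038] r [-0.022  0.008  0.013] at [ 612.3 -175.6  107.8] t= 7.33 F [-3.1  7.8  8.7] gap 18.0
t [-0.98  -1.434  0.039] r [-0.014  0.018 -0.008] at [ 610.9 -176.8  107.9] t= 7.48 F [-4.9  2.3  7.4] gap 17.6
```

View pics/t6.png

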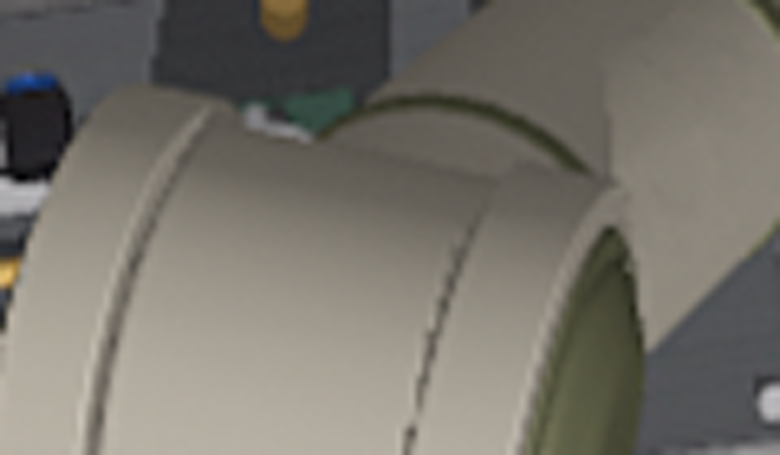

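View pics/s6.png

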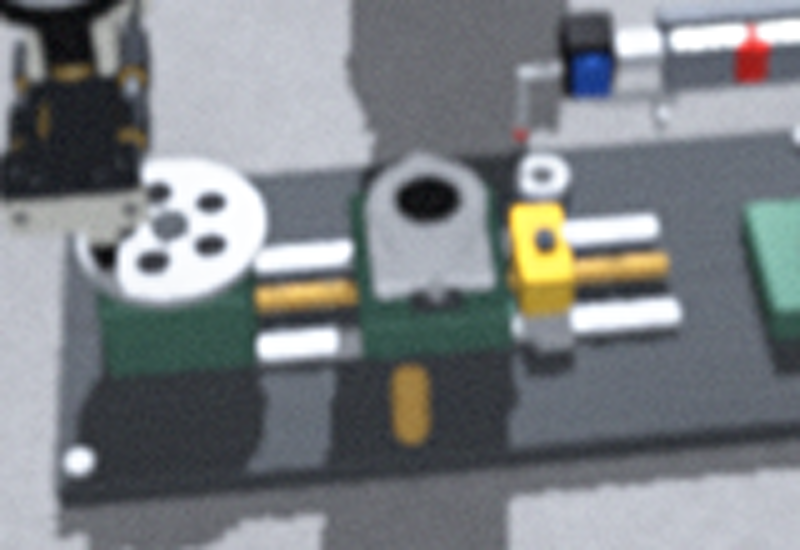

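View pics/w6.png

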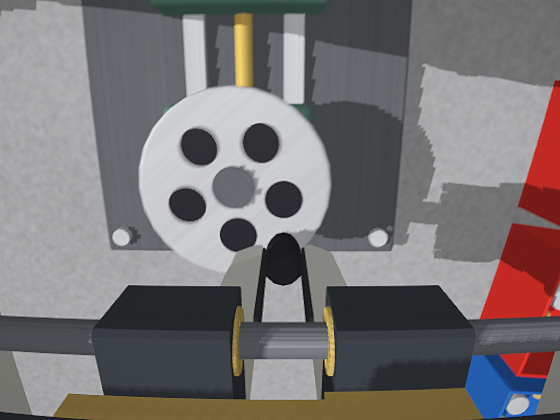

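Call:
move_arm:
  deltas:
    - {"tx": -0.155,"ty": 0.1,"tz": 0,"rx": 0,"ry": 0,"rz": 0,"gripper": 15}
    - {"tx": -0.32,"ty": 0.185,"tz": 0,"rx": 0,"ry": 0,"rz": 0,"gripper": 15}
    - {"tx": -0.49,"ty": 0.25,"tz": 0,"rx": 0,"ry": 0,"rz": 0,"gripper": 15}
    - {"tx": -0.67,"ty": 0.3,"tz": 0,"rx": 0,"ry": 0,"rz": 0,"gripper": 15}
    - {"tx": -0.67,"ty": 0.3,"tz": 0,"rx": 0,"ry": 0,"rz": 0,"gripper": 15}

```text
time_s: 7.9
tool_pos: [596.6, -185.8, 107.9]
ee_rot: [0.997, 0.071, 0.0, -0.0]
force: [-1.5, 2.1, 6.3]
finger_gap: 17.6
```

```bash
python3 -c "
from h import *
plan([581.6,-144.7,107],8.1)
snap('scene','s7',(260,210,340,270),10)
"
```

```text
t [-0.361 -1.714  0.039] r [-0.007 -0.001  0.006] at [ 596.6 -185.8  107.9] t= 7.9 F [-1.5  2.1  6.3] gap 17.6
```

View pics/s7.png

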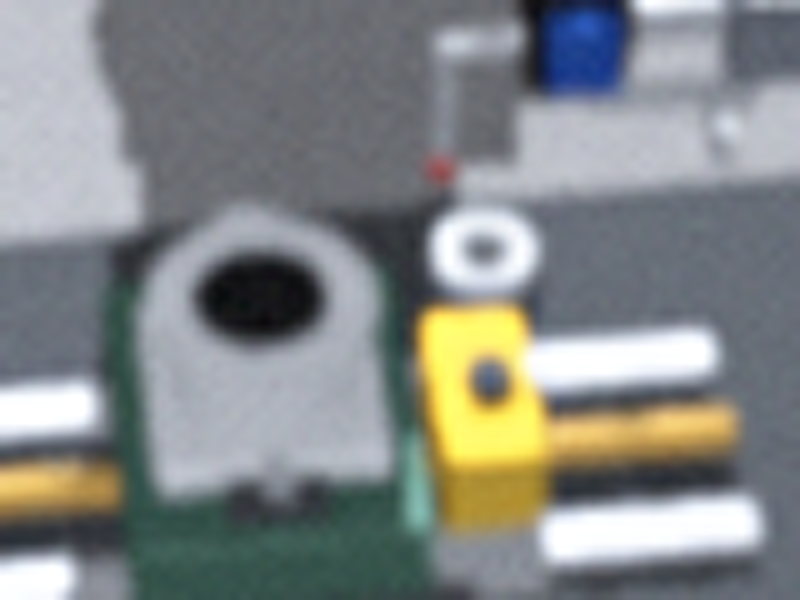

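Call:
move_arm:
  deltas:
    - {"tx": -0.18,"ty": 0.03,"tz": 0,"rx": 0,"ry": 0,"rz": 0,"gripper": 15}
    - {"tx": -0.37,"ty": 0.04,"tz": 0,"rx": 0,"ry": 0,"rz": 0,"gripper": 15}
    - {"tx": -0.55,"ty": 0.03,"tz": 0,"rx": 0,"ry": 0,"rz": 0,"gripper": 15}
    - {"tx": -0.55,"ty": 0.03,"tz": 0,"rx": 0,"ry": 0,"rz": 0,"gripper": 15}

```text
time_s: 8.28
tool_pos: [583.0, -188.8, 107.9]
ee_rot: [0.997, 0.071, 0.0, -0.0]
force: [-1.7, 0.8, 6.7]
finger_gap: 17.3
```

Call:
move_arm:
  deltas:
    - {"tx": -0.18,"ty": -0.03,"tz": 0,"rx": 0,"ry": 0,"rz": 0,"gripper": 15}
    - {"tx": -0.36,"ty": -0.08,"tz": 0,"rx": 0,"ry": 0,"rz": 0,"gripper": 15}
    - {"tx": -0.36,"ty": -0.08,"tz": 0,"rx": 0,"ry": 0,"rz": 0,"gripper": 15}

```text
time_s: 8.53
tool_pos: [573.7, -188.3, 107.9]
ee_rot: [0.997, 0.071, 0.0, 0.0]
force: [-0.8, -0.2, 7.3]
finger_gap: 17.7
```

```bash
python3 -c "
from h import *
plan([581.6,-144.7,107],8.1)
snap('scene','s8',(260,210,340,270),10)
"
```

```text
t [ 0.561 -1.682  0.035] r [ 0.004 -0.002  0.004] at [ 573.7 -188.3  107.9] t= 8.53 F [-0.8 -0.2  7.3] gap 17.7
```

View pics/s8.png

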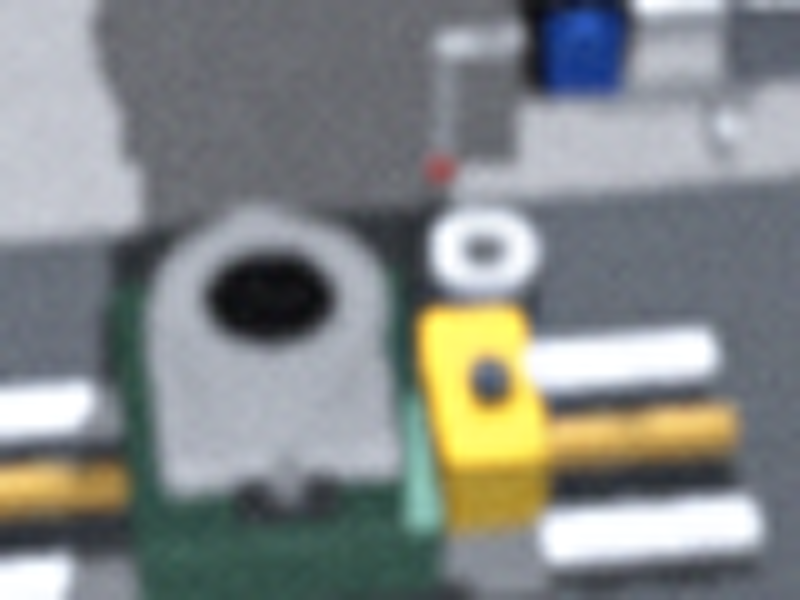

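Call:
move_arm:
  deltas:
    - {"tx": -0.17,"ty": -0.07,"tz": 0,"rx": 0,"ry": 0,"rz": 0,"gripper": 15}
    - {"tx": -0.34,"ty": -0.15,"tz": 0,"rx": 0,"ry": 0,"rz": 0,"gripper": 15}
    - {"tx": -0.34,"ty": -0.15,"tz": 0,"rx": 0,"ry": 0,"rz": 0,"gripper": 15}

```text
time_s: 8.83
tool_pos: [564.5, -185.9, 107.9]
ee_rot: [0.997, 0.071, 0.0, 0.0]
force: [-0.5, -0.5, 7.7]
finger_gap: 17.6
```

Call:
move_arm:
  deltas:
    - {"tx": -0.155,"ty": -0.1,"tz": 0,"rx": 0,"ry": 0,"rz": 0,"gripper": 15}
    - {"tx": -0.155,"ty": -0.1,"tz": 0,"rx": 0,"ry": 0,"rz": 0,"gripper": 15}
    - {"tx": -0.155,"ty": -0.1,"tz": 0,"rx": 0,"ry": 0,"rz": 0,"gripper": 15}

```text
time_s: 9.08
tool_pos: [560.4, -184.0, 107.8]
ee_rot: [0.997, 0.071, -0.0, 0.0]
force: [-1.2, -0.1, 7.5]
finger_gap: 17.5
```

```bash
python3 -c "
from h import *
plan([581.6,-144.7,107],8.1)
snap('scene','s9',(260,210,340,270),10)
"
```

```text
t [ 1.06  -1.436  0.032] r [0.004 0.003 0.004] at [ 560.4 -184.   107.8] t= 9.08 F [-1.2 -0.1  7.5] gap 17.5
```

View pics/s9.png

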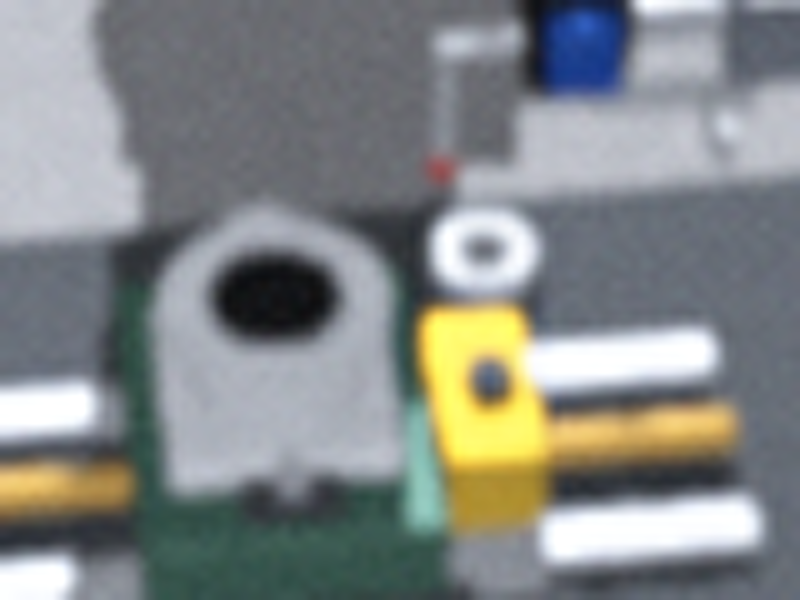

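Call:
move_arm:
  deltas:
    - {"tx": -0.14,"ty": -0.12,"tz": 0,"rx": 0,"ry": 0,"rz": 0,"gripper": 15}
    - {"tx": -0.27,"ty": -0.25,"tz": 0,"rx": 0,"ry": 0,"rz": 0,"gripper": 15}
    - {"tx": -0.27,"ty": -0.25,"tz": 0,"rx": 0,"ry": 0,"rz": 0,"gripper": 15}

```text
time_s: 9.38
tool_pos: [552.5, -178.8, 107.8]
ee_rot: [0.997, 0.071, -0.0, 0.0]
force: [-2.0, -0.3, 7.8]
finger_gap: 18.0
```

Call:
move_arm:
  deltas:
    - {"tx": -0.12,"ty": -0.14,"tz": 0,"rx": 0,"ry": 0,"rz": 0,"gripper": 15}
    - {"tx": -0.22,"ty": -0.3,"tz": 0,"rx": 0,"ry": 0,"rz": 0,"gripper": 15}
    - {"tx": -0.22,"ty": -0.3,"tz": 0,"rx": 0,"ry": 0,"rz": 0,"gripper": 15}

```text
time_s: 9.63
tool_pos: [545.9, -172.0, 107.8]
ee_rot: [0.997, 0.071, -0.0, 0.0]
force: [-1.5, -0.8, 8.4]
finger_gap: 17.5
```

```bash
python3 -c "
from h import *
plan([581.6,-144.7,107],8.1)
snap('scene','s10',(260,210,340,270),10)
"
```

```text
t [ 1.569 -0.881  0.031] r [0.004 0.007 0.002] at [ 545.9 -172.   107.8] t= 9.63 F [-1.5 -0.8  8.4] gap 17.5
```

View pics/s10.png

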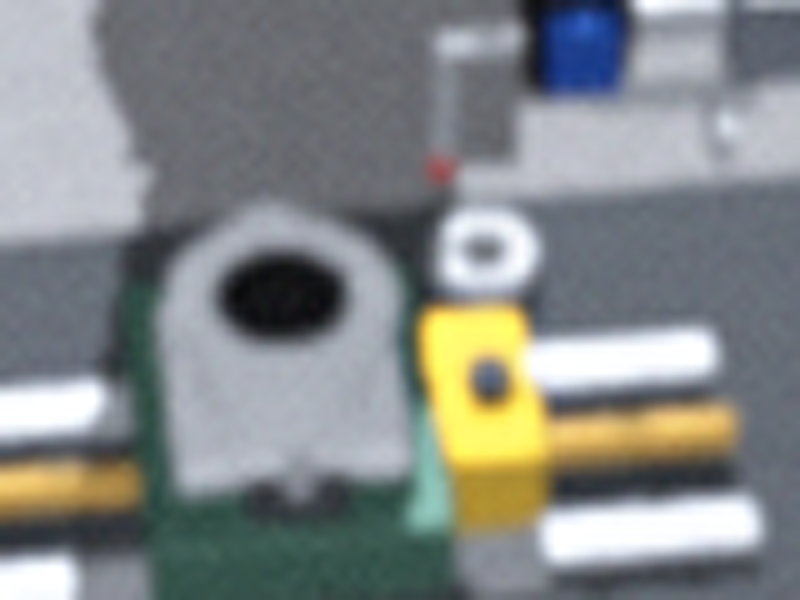

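Call:
move_arm:
  deltas:
    - {"tx": -0.08,"ty": -0.16,"tz": 0,"rx": 0,"ry": 0,"rz": 0,"gripper": 15}
    - {"tx": -0.15,"ty": -0.34,"tz": 0,"rx": 0,"ry": 0,"rz": 0,"gripper": 15}
    - {"tx": -0.15,"ty": -0.34,"tz": 0,"rx": 0,"ry": 0,"rz": 0,"gripper": 15}

```text
time_s: 9.93
tool_pos: [543.7, -168.7, 108.1]
ee_rot: [0.998, 0.07, 0.002, 0.004]
force: [4.9, -13.8, -4.3]
finger_gap: 17.4
```

Call:
move_arm:
  deltas:
    - {"tx": -0.05,"ty": -0.18,"tz": 0,"rx": 0,"ry": 0,"rz": 0,"gripper": 15}
    - {"tx": -0.08,"ty": -0.36,"tz": 0,"rx": 0,"ry": 0,"rz": 0,"gripper": 15}
    - {"tx": -0.08,"ty": -0.36,"tz": 0,"rx": 0,"ry": 0,"rz": 0,"gripper": 15}

```text
time_s: 10.18
tool_pos: [539.3, -157.2, 107.6]
ee_rot: [0.998, 0.07, 0.001, 0.001]
force: [-0.6, 0.4, -0.7]
finger_gap: 15.3
```

```bash
python3 -c "
from h import *
plan([581.6,-144.7,107],8.1)
snap('scene','s11',(260,210,340,270),10)
snap('wrist','w11')
"
```

```text
t [ 1.746 -0.258  0.026] r [ 0.027 -0.012 -0.012] at [ 539.3 -157.2  107.6] t= 10.18 F [-0.6  0.4 -0.7] gap 15.3
```

View pics/s11.png

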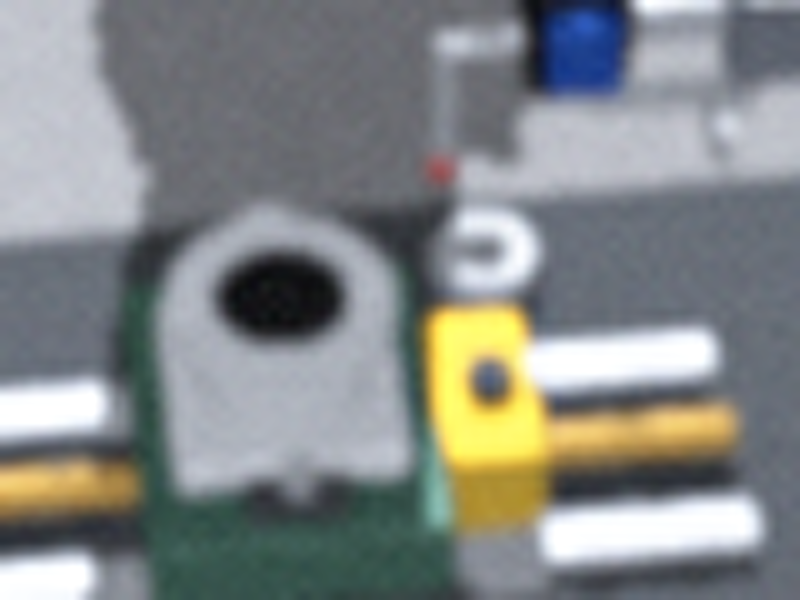

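View pics/w11.png

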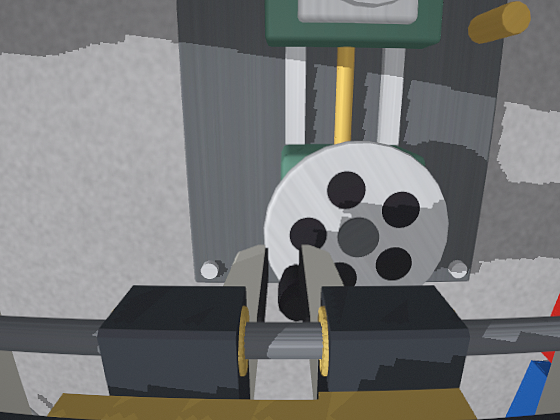

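Call:
move_arm:
  deltas:
    - {"tx": 0,"ty": 0,"tz": 0,"rx": 0,"ry": 0,"rz": 0,"gripper": 45}
    - {"tx": 0,"ty": 0,"tz": 0,"rx": 0,"ry": 0,"rz": 0,"gripper": 45}
    - {"tx": 0,"ty": 0,"tz": 0,"rx": 0,"ry": 0,"rz": 0,"gripper": 45}
    - {"tx": 0,"ty": 0,"tz": 0,"rx": 0,"ry": 0,"rz": 0,"gripper": 45}

```text
time_s: 10.62
tool_pos: [538.8, -154.8, 107.4]
ee_rot: [0.997, 0.071, -0.0, -0.0]
force: [0.0, -0.0, 0.5]
finger_gap: 37.3
```

Run:
```python
from h import *
plan([581.6,-144.7,107],8.1)
M,im,d=snap('wrist','w12')
o=manip.get_obs()
snap('scene','s12',(260,210,340,270),10)
# knob top pts near z 138
v,u=np.mgrid[220:330:1,240:340:1];g=d[v,u]
pt=np.array([atd(M,a,b,c) for a,b,c in zip(u.ravel(),v.ravel(),g.ravel())])
k=(pt[:,2]>132)&(pt[:,2]<142);Rm=R.from_quat(o["ee_rot"]).as_matrix()
q=(pt[k]-o["tool_pos"])@Rm
s=np.abs(q[:,0])<14;print(s.sum(),q[s].mean(0),q[s].min(0),q[s].max(0))
```

```text
t [ 1.751 -0.158  0.017] r [-0.002  0.003  0.012] at [ 538.8 -154.8  107.4] t= 10.62 F [ 0.  -0.   0.5] gap 37.3
912 [  6.13479563  19.91294194 -29.16392644] [ -3.03569566  12.32066172 -31.87600221] [ 13.97965287  30.42213415 -24.55909286]
```

View pics/w12.png

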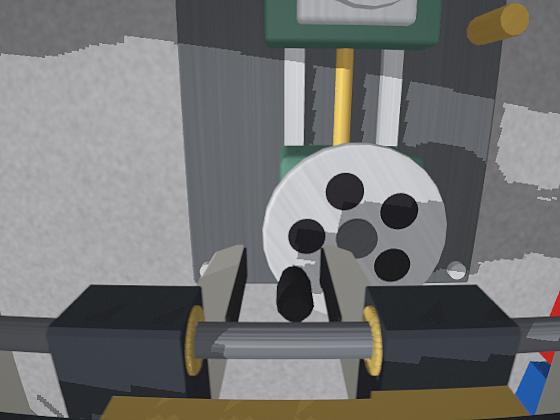

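View pics/s12.png

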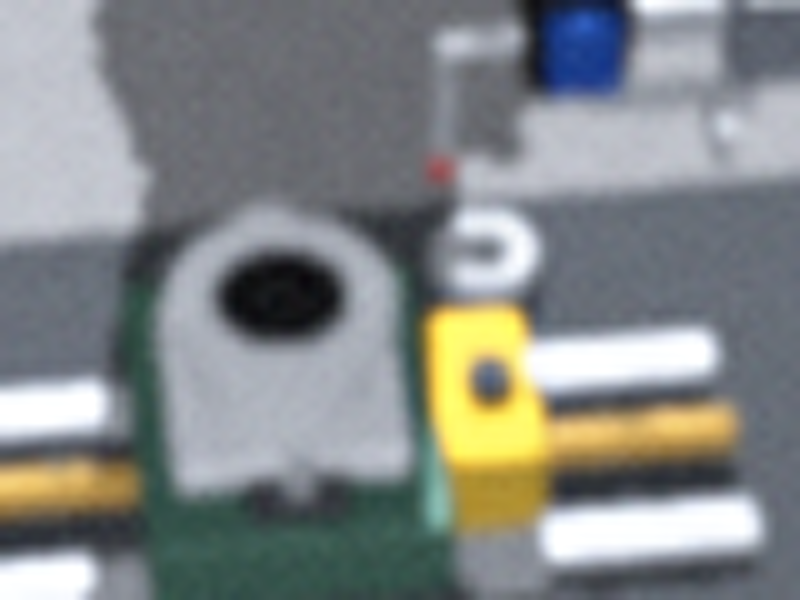

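Call:
move_arm:
  deltas:
    - {"tx": 0.24,"ty": 0.1,"tz": 0,"rx": 0,"ry": 0,"rz": 0,"gripper": 45}
    - {"tx": 0.24,"ty": 0.5,"tz": 0,"rx": 0,"ry": 0,"rz": 0,"gripper": 45}
    - {"tx": 0.24,"ty": 0.82,"tz": 0,"rx": 0,"ry": 0,"rz": 0,"gripper": 45}
    - {"tx": 0.24,"ty": 0.82,"tz": 0,"rx": 0,"ry": 0,"rz": 0,"gripper": 45}

```text
time_s: 11.05
tool_pos: [548.3, -177.2, 107.7]
ee_rot: [0.998, 0.07, 0.0, 0.001]
force: [-0.0, -0.1, 0.0]
finger_gap: 44.8
```

Run:
```python
from h import *
plan([581.6,-144.7,107],8.1)
o=manip.get_obs()
M,im,d=snap('wrist','w13',(200,150,400,300),4)
v,u=np.mgrid[220:330:1,240:340:1];g=d[v,u]
pt=np.array([atd(M,a,b,c) for a,b,c in zip(u.ravel(),v.ravel(),g.ravel())])
k=(pt[:,2]>132)&(pt[:,2]<142);Rm=R.from_quat(o["ee_rot"]).as_matrix()
q=(pt[k]-o["tool_pos"])@Rm
s=(np.abs(q[:,0])<14);print(s.sum(),q[s].mean(0),q[s].min(0),q[s].max(0))
```

```text
t [ 1.501 -1.099  0.026] r [ 0.015 -0.005 -0.01 ] at [ 548.3 -177.2  107.7] t= 11.05 F [-0.  -0.1  0. ] gap 44.8
1085 [  0.72857652  -3.16703313 -28.75900252] [ -8.83748174 -11.09339244 -31.97192614] [ 10.16997781   6.12768487 -24.34429902]
```

View pics/w13.png

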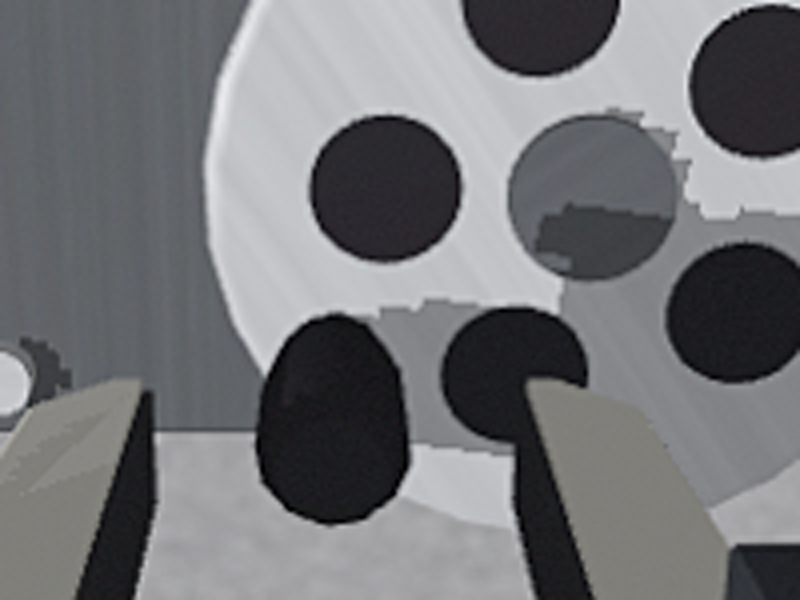

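Call:
move_arm:
  deltas:
    - {"tx": 0.03,"ty": -0.08,"tz": 0,"rx": 0,"ry": 0,"rz": 0,"gripper": 15}
    - {"tx": 0.03,"ty": -0.08,"tz": 0,"rx": 0,"ry": 0,"rz": 0,"gripper": 15}
    - {"tx": 0.03,"ty": -0.08,"tz": 0,"rx": 0,"ry": 0,"rz": 0,"gripper": 15}
    - {"tx": 0.03,"ty": -0.08,"tz": 0,"rx": 0,"ry": 0,"rz": 0,"gripper": 15}
    - {"tx": 0.03,"ty": -0.08,"tz": 0,"rx": 0,"ry": 0,"rz": 0,"gripper": 15}
    - {"tx": 0.03,"ty": -0.08,"tz": 0,"rx": 0,"ry": 0,"rz": 0,"gripper": 15}
    - {"tx": 0.03,"ty": -0.08,"tz": 0,"rx": 0,"ry": 0,"rz": 0,"gripper": 15}
    - {"tx": 0.03,"ty": -0.08,"tz": 0,"rx": 0,"ry": 0,"rz": 0,"gripper": 15}
  newtons: 25

```text
time_s: 11.77
tool_pos: [548.0, -172.3, 107.5]
ee_rot: [0.997, 0.071, -0.0, -0.0]
force: [-2.1, 0.1, 1.2]
finger_gap: 17.2
```

Run:
```python
from h import *
plan([581.6,-144.7,107],8.1)
```

```text
t [ 1.487 -0.903  0.02 ] r [-0.002  0.005  0.01 ] at [ 548.  -172.3  107.5] t= 11.77 F [-2.1  0.1  1.2] gap 17.2
```

Call:
move_arm:
  deltas:
    - {"tx": -0.05,"ty": -0.08,"tz": 0,"rx": 0,"ry": 0,"rz": 0,"gripper": 15}
    - {"tx": -0.05,"ty": -0.08,"tz": 0,"rx": 0,"ry": 0,"rz": 0,"gripper": 15}
    - {"tx": -0.05,"ty": -0.08,"tz": 0,"rx": 0,"ry": 0,"rz": 0,"gripper": 15}

```text
time_s: 12.02
tool_pos: [546.7, -170.8, 107.5]
ee_rot: [0.997, 0.071, -0.0, 0.0]
force: [-2.3, -2.4, 0.1]
finger_gap: 16.8
```

Call:
move_arm:
  deltas:
    - {"tx": -0.05,"ty": -0.08,"tz": 0,"rx": 0,"ry": 0,"rz": 0,"gripper": 15}
    - {"tx": -0.05,"ty": -0.08,"tz": 0,"rx": 0,"ry": 0,"rz": 0,"gripper": 15}
    - {"tx": -0.05,"ty": -0.08,"tz": 0,"rx": 0,"ry": 0,"rz": 0,"gripper": 15}

```text
time_s: 12.27
tool_pos: [545.1, -168.7, 107.5]
ee_rot: [0.997, 0.071, -0.0, -0.0]
force: [-1.5, -2.4, -0.2]
finger_gap: 17.3
```

Call:
move_arm:
  deltas:
    - {"tx": -0.04,"ty": -0.08,"tz": 0,"rx": 0,"ry": 0,"rz": 0,"gripper": 15}
    - {"tx": -0.04,"ty": -0.08,"tz": 0,"rx": 0,"ry": 0,"rz": 0,"gripper": 15}
    - {"tx": -0.04,"ty": -0.08,"tz": 0,"rx": 0,"ry": 0,"rz": 0,"gripper": 15}

```text
time_s: 12.52
tool_pos: [544.5, -167.9, 107.6]
ee_rot: [0.997, 0.071, 0.001, 0.001]
force: [-0.7, -5.2, -2.0]
finger_gap: 17.4
```

Run:
```python
from h import *
plan([581.6,-144.7,107],8.1)
```

```text
t [ 1.601 -0.707  0.024] r [ 0.015 -0.009  0.005] at [ 544.5 -167.9  107.6] t= 12.52 F [-0.7 -5.2 -2. ] gap 17.4
```

Call:
move_arm:
  deltas:
    - {"tx": -0.03,"ty": -0.06,"tz": 0,"rx": 0,"ry": 0,"rz": 0,"gripper": 15}
    - {"tx": -0.03,"ty": -0.06,"tz": 0,"rx": 0,"ry": 0,"rz": 0,"gripper": 15}
    - {"tx": -0.03,"ty": -0.06,"tz": 0,"rx": 0,"ry": 0,"rz": 0,"gripper": 15}

```text
time_s: 12.77
tool_pos: [544.2, -167.3, 107.6]
ee_rot: [0.997, 0.071, 0.001, 0.001]
force: [2.0, -7.8, -5.4]
finger_gap: 16.7
```

Run:
```python
from h import *
plan([581.6,-144.7,107],8.1)
snap('scene','s14',(260,210,340,270),10)
```

```text
t [ 1.61  -0.685  0.027] r [ 0.029 -0.02   0.002] at [ 544.2 -167.3  107.6] t= 12.77 F [ 2.  -7.8 -5.4] gap 16.7
```

View pics/s14.png

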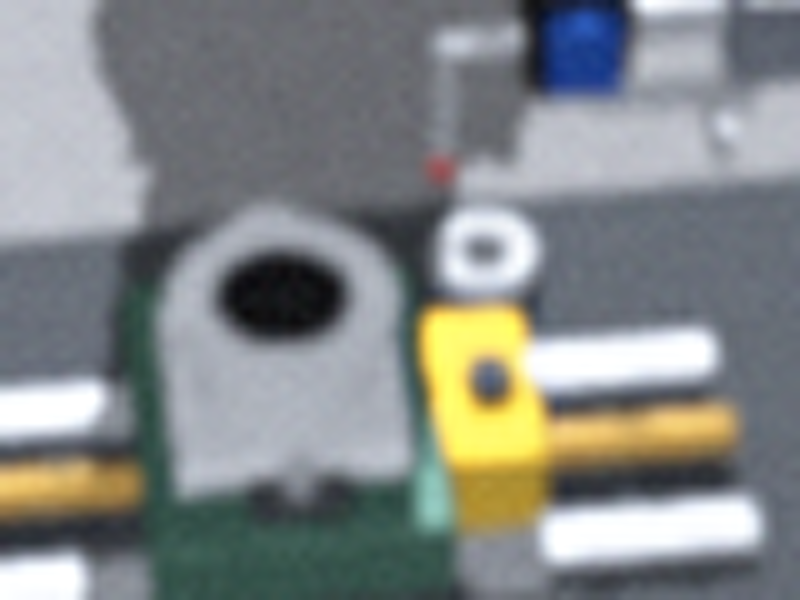

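Call:
move_arm:
  deltas:
    - {"tx": 0.02,"ty": 0.04,"tz": 0,"rx": 0,"ry": 0,"rz": 0,"gripper": 15}
    - {"tx": 0.02,"ty": 0.04,"tz": 0,"rx": 0,"ry": 0,"rz": 0,"gripper": 15}
    - {"tx": 0.02,"ty": 0.04,"tz": 0,"rx": 0,"ry": 0,"rz": 0,"gripper": 50}
    - {"tx": 0.02,"ty": 0.04,"tz": 0,"rx": 0,"ry": 0,"rz": 0,"gripper": 50}
    - {"tx": 0.02,"ty": 0.04,"tz": 0,"rx": 0,"ry": 0,"rz": 0,"gripper": 50}
    - {"tx": 0.02,"ty": 0.04,"tz": 0,"rx": 0,"ry": 0,"rz": 0,"gripper": 50}
    - {"tx": 0.02,"ty": 0.04,"tz": -0.5,"rx": 0,"ry": 0,"rz": 0,"gripper": 50}
    - {"tx": 0.02,"ty": 0.04,"tz": -1.5,"rx": 0,"ry": 0,"rz": 0,"gripper": 50}

```text
time_s: 13.48
tool_pos: [542.3, -165.5, 143.3]
ee_rot: [0.997, 0.071, -0.002, -0.001]
force: [0.3, 0.1, 0.8]
finger_gap: 49.4
```

Run:
```python
from h import *
plan([560,100,330],8.1)
```

```text
t [  2.184 -10.422  -7.459] r [-0.017  0.041  0.017] at [ 542.3 -165.5  143.3] t= 13.48 F [0.3 0.1 0.8] gap 49.4
```

Call:
move_arm:
  deltas:
    - {"tx": 0,"ty": 0,"tz": -1.5,"rx": 0,"ry": 0,"rz": 0,"gripper": 50}
    - {"tx": 0,"ty": 0,"tz": -3,"rx": 0,"ry": 0,"rz": 0,"gripper": 50}
    - {"tx": 0,"ty": 0,"tz": -4.6,"rx": 0,"ry": 0,"rz": 0,"gripper": 50}
    - {"tx": 0.4,"ty": -1.1,"tz": -5.8,"rx": 0,"ry": 0,"rz": 0,"gripper": 50}
    - {"tx": 0.8,"ty": -2.4,"tz": -6.8,"rx": 0,"ry": 0,"rz": 0,"gripper": 50}
    - {"tx": 1,"ty": -3.9,"tz": -7.4,"rx": 0,"ry": 0,"rz": 0,"gripper": 55}
    - {"tx": 1.2,"ty": -5.2,"tz": -7.5,"rx": 0,"ry": 0,"rz": 0,"gripper": 60}
    - {"tx": 1.2,"ty": -5.2,"tz": -7.5,"rx": 0,"ry": 0,"rz": 0,"gripper": 60}

```text
time_s: 14.15
tool_pos: [555.7, -25.6, 333.6]
ee_rot: [0.997, 0.076, 0.001, -0.002]
force: [1.0, 0.8, -0.1]
finger_gap: 59.3
```

Run:
```python
from h import *
plan([560,100,330],8.1)
snap('wrist','w15')
snap('scene','s15',(180,170,420,320),3.3)
```

```text
t [ 0.927 -4.939  0.162] r [-0.032 -0.022  0.098] at [555.7 -25.6 333.6] t= 14.15 F [ 1.   0.8 -0.1] gap 59.3
```

View pics/w15.png

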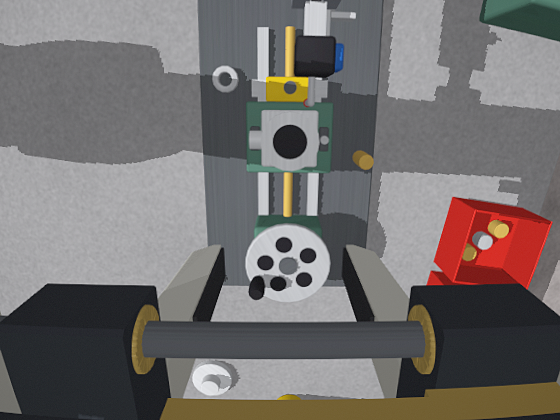

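View pics/s15.png

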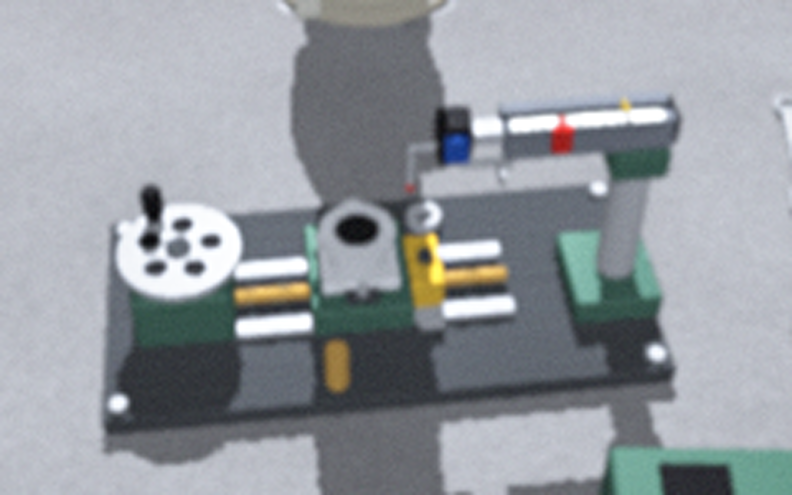

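Call:
move_arm:
  deltas:
    - {"tx": 0.3,"ty": -1.4,"tz": 0,"rx": -0.03,"ry": -0.02,"rz": 0.1,"gripper": 60}
    - {"tx": 0.6,"ty": -2.9,"tz": 0.2,"rx": -0.03,"ry": -0.02,"rz": 0.1,"gripper": 60}
    - {"tx": 0.9,"ty": -4,"tz": 0.6,"rx": -0.03,"ry": -0.02,"rz": 0.1,"gripper": 60}
    - {"tx": 1,"ty": -4.8,"tz": 1.2,"rx": -0.03,"ry": -0.02,"rz": 0.1,"gripper": 60}
    - {"tx": 1,"ty": -4.8,"tz": 1.2,"rx": -0.03,"ry": -0.02,"rz": 0.1,"gripper": 60}
    - {"tx": 1,"ty": -4.8,"tz": 1.2,"rx": -0.03,"ry": -0.02,"rz": 0.1,"gripper": 60}

```text
time_s: 14.75
tool_pos: [562.1, 88.3, 301.4]
ee_rot: [0.998, 0.066, -0.002, 0.002]
force: [0.3, -0.3, 0.5]
finger_gap: 60.0
```

Run:
```python
from h import *
plan([563.2,96,203],8.1)
snap('wrist','w16')
im=np.load('pics/w16.npz')['im']
cv2.imwrite('pics/w16a.png',cv2.resize(im[0:130,230:360],None,fx=4.6,fy=4.6,interpolation=2)[:,:,::-1])
cv2.imwrite('pics/w16b.png',cv2.resize(im[150:280,230:360],None,fx=4.6,fy=4.6,interpolation=2)[:,:,::-1])
```

```text
t [ 0.102 -0.318  3.933] r [ 0.04   0.044 -0.085] at [562.1  88.3 301.4] t= 14.75 F [ 0.3 -0.3  0.5] gap 60.0
```

View pics/w16a.png

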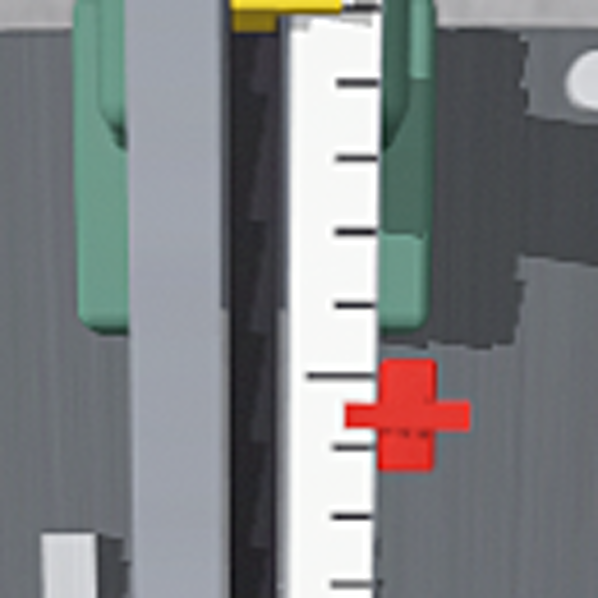

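View pics/w16b.png

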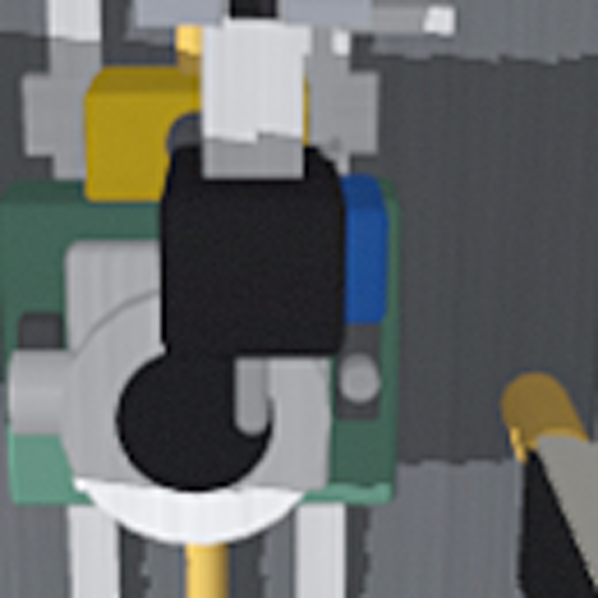

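```bash
python3 - <<'E'
from h import *
M=model("wrist")
a=np.radians(8.1);g=np.array([np.sin(a),-np.cos(a),0])
f=lambda x,y,z,oy=0:atz(M,230+x/4.6-.4,oy+y/4.6-.4,z)
L=np.array([f(360,y,236.3)@g for y in(8,83,158,232,304,376,447,517,584)]);L0=L[0]
k,b=np.polyfit(np.arange(9)*10,L,1);print(k,(L-np.polyval([k,b],np.arange(9)*10)).round(2))
print("tongue on scale",(f(350,416,240.5)@g-b)/k, (f(350,416,236.3)@g-b)/k)
for n,x,y in (("L",163,280),("R",344,280),("front",250,353)):
    print(n,f(x,y,240,150).round(1))
print("btnR",f(386,250,233,150))
E
python3 - <<'E'
import sys;sys.path.insert(0,'.')
from h import *
# w1 relative to scale, obs of that time
o=dict(tool_pos=np.array([554.88403702,110.33094253,319.76319782]),ee_rot=[9.97619001e-01,6.89655407e-02,2.61572923e-04,1.24292586e-04])
M=model("wrist",o);a=np.radians(8.1);g=np.array([np.sin(a),-np.cos(a),0])
f=lambda x,y,z,oy=25:atz(M,240+x/5-.4,oy+y/5-.4,z)
L=np.array([f(360,y,236.3)@g for y in(90,163,237,310,380,450,519,587)])
k,b=np.polyfit(np.arange(8)*10,L,1);print(k)
print("pointer",(f(344,86,240.5)@g-b)/k,"tongue",(f(345,491,240.5)@g-b)/k)
E
```

```text
1.004931248763406 [ 0.06 -0.03 -0.    0.02 -0.09 -0.05  0.02  0.12 -0.04]
tongue on scale 55.67268770875967 55.59080410133147
L [550.   86.7 240. ]
R [578.4  90.5 240. ]
front [565.2  76.3 240. ]
btnR [585.08379318  94.26463995 233.        ]
1.0028436778524625
pointer 0.1391237694752552 tongue 55.6350170741523
```

Call:
move_arm:
  deltas:
    - {"tx": 0.06,"ty": -0.2,"tz": 0.7,"rx": 0.04,"ry": 0.04,"rz": -0.08,"gripper": 60}
    - {"tx": 0.06,"ty": -0.2,"tz": 1.4,"rx": 0.04,"ry": 0.04,"rz": -0.08,"gripper": 60}
    - {"tx": 0.06,"ty": -0.2,"tz": 1.4,"rx": 0.04,"ry": 0.04,"rz": -0.08,"gripper": 60}
    - {"tx": 0.06,"ty": -0.2,"tz": 1.4,"rx": 0.04,"ry": 0.04,"rz": -0.08,"gripper": 60}
    - {"tx": 0.06,"ty": -0.2,"tz": 1.4,"rx": 0.04,"ry": 0.04,"rz": -0.08,"gripper": 60}

```text
time_s: 15.22
tool_pos: [564.1, 92.4, 268.7]
ee_rot: [0.998, 0.069, 0.002, -0.0]
force: [0.7, -0.6, -0.6]
finger_gap: 59.9
```

Run:
```python
from h import *
plan([563.2,94,203],8.1)
snap('wrist','w17')
im=np.load('pics/w17.npz')['im']
cv2.imwrite('pics/w17b.png',cv2.resize(im[150:300,220:370],None,fx=4,fy=4,interpolation=2)[:,:,::-1])
```

```text
t [-0.037 -0.068  2.628] r [-0.007 -0.032 -0.03 ] at [564.1  92.4 268.7] t= 15.22 F [ 0.7 -0.6 -0.6] gap 59.9
```

View pics/w17b.png

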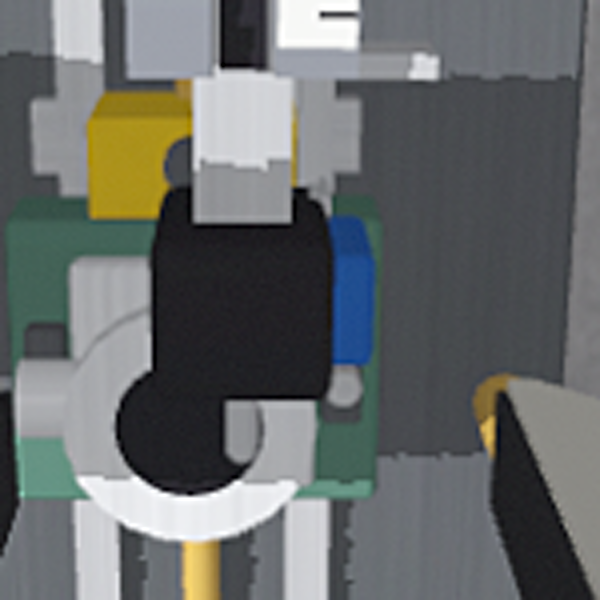

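Run:
```python
from h import *
M=model("wrist");o=manip.get_obs();Rm=R.from_quat(o["ee_rot"]).as_matrix()
f=lambda x,y,z,oy=150:atz(M,220+x/4-.4,oy+y/4-.4,z)
for n,x,y,z in (("L",152,320,240),("R",331,320,240),("front",240,397,240),("btnR",374,300,233)):
    p=f(x,y,z);print(n,p.round(1),"tool",(Rm.T@(p-o["tool_pos"])).round(1))
```

```text
L [549.   89.7 240. ] tool [-15.6   0.9  28.7]
R [577.4  93.6 240. ] tool [13.1  0.9 28.9]
front [564.8  78.4 240. ] tool [-1.5 14.3 28.8]
btnR [584.7  95.6 233. ] tool [20.6  0.  35.9]
```

Call:
move_arm:
  deltas:
    - {"tx": -0.01,"ty": 0,"tz": 0.9,"rx": 0,"ry": -0.03,"rz": 0,"gripper": 60}
    - {"tx": -0.01,"ty": 0,"tz": 1.8,"rx": 0,"ry": -0.03,"rz": 0,"gripper": 60}
    - {"tx": -0.01,"ty": 0,"tz": 2.6,"rx": 0,"ry": -0.03,"rz": 0,"gripper": 60}
    - {"tx": -0.01,"ty": 0,"tz": 2.6,"rx": 0,"ry": -0.03,"rz": 0,"gripper": 60}
    - {"tx": -0.01,"ty": 0,"tz": 2.6,"rx": 0,"ry": -0.03,"rz": 0,"gripper": 25}
    - {"tx": -0.01,"ty": 0,"tz": 2.6,"rx": 0,"ry": -0.03,"rz": 0,"gripper": 25}
    - {"tx": -0.01,"ty": 0,"tz": 2.6,"rx": 0,"ry": -0.03,"rz": 0,"gripper": 25}
    - {"tx": -0.01,"ty": 0,"tz": 2.6,"rx": 0,"ry": -0.03,"rz": 0,"gripper": 25}
  newtons: 35

```text
time_s: 15.93
tool_pos: [564.4, 94.0, 204.0]
ee_rot: [0.998, 0.07, 0.001, -0.001]
force: [4.1, 0.6, 1.7]
finger_gap: 37.7
```

Call:
move_arm:
  deltas:
    - {"tx": 0,"ty": 0,"tz": 0,"rx": 0,"ry": 0,"rz": 0,"gripper": 25}
    - {"tx": 0,"ty": 0,"tz": 0,"rx": 0,"ry": 0,"rz": 0,"gripper": 25}
    - {"tx": 0,"ty": 0,"tz": 0,"rx": 0,"ry": 0,"rz": 0,"gripper": 25}
    - {"tx": 0,"ty": 0,"tz": 0,"rx": 0,"ry": 0,"rz": 0,"gripper": 25}

```text
time_s: 16.27
tool_pos: [562.9, 93.8, 203.9]
ee_rot: [0.998, 0.07, -0.001, -0.001]
force: [-5.9, -0.1, 10.4]
finger_gap: 31.0
```

Run:
```python
from h import *
plan([563.2,94,203],8.1)
snap('wrist','w18',(200,130,400,280),4)
```

```text
t [ 0.011 -0.007  0.035] r [-0.016  0.009 -0.01 ] at [562.9  93.8 203.9] t= 16.27 F [-5.9 -0.1 10.4] gap 31.0
```

View pics/w18.png

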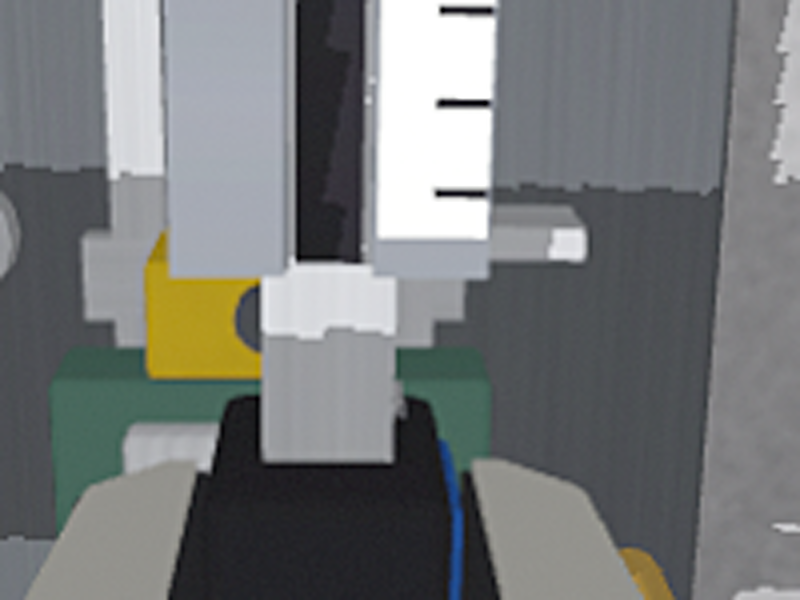

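Call:
move_arm:
  deltas:
    - {"tx": 0,"ty": 0,"tz": 0,"rx": 0,"ry": 0,"rz": 0,"gripper": 20}
    - {"tx": 0,"ty": 0,"tz": 0,"rx": 0,"ry": 0,"rz": 0,"gripper": 20}
    - {"tx": 0,"ty": 0,"tz": 0,"rx": 0,"ry": 0,"rz": 0,"gripper": 20}
    - {"tx": 0,"ty": 0,"tz": 0,"rx": 0,"ry": 0,"rz": 0,"gripper": 20}
  newtons: 45

```text
time_s: 16.65
tool_pos: [562.9, 93.8, 203.9]
ee_rot: [0.998, 0.07, -0.001, -0.001]
force: [-5.7, -0.4, 10.6]
finger_gap: 31.4
```

Run:
```python
from h import *
plan([563.2,94,203],8.1)
```

```text
t [ 0.013 -0.005  0.035] r [-0.016  0.009 -0.009] at [562.9  93.8 203.9] t= 16.65 F [-5.7 -0.4 10.6] gap 31.4
```

Call:
move_arm:
  deltas:
    - {"tx": 0,"ty": 0.3,"tz": 0,"rx": 0,"ry": 0,"rz": 0,"gripper": 20}
    - {"tx": 0,"ty": 0.7,"tz": 0,"rx": 0,"ry": 0,"rz": 0,"gripper": 20}
    - {"tx": 0,"ty": 1.1,"tz": 0,"rx": 0,"ry": 0,"rz": 0,"gripper": 20}
    - {"tx": 0,"ty": 1.5,"tz": 0,"rx": 0,"ry": 0,"rz": 0,"gripper": 20}
    - {"tx": 0,"ty": 1.8,"tz": 0,"rx": 0,"ry": 0,"rz": 0,"gripper": 20}
    - {"tx": 0,"ty": 2.1,"tz": 0,"rx": 0,"ry": 0,"rz": 0,"gripper": 20}
    - {"tx": 0,"ty": 2.22,"tz": 0,"rx": 0,"ry": 0,"rz": 0,"gripper": 20}
    - {"tx": 0,"ty": 2.22,"tz": 0,"rx": 0,"ry": 0,"rz": 0,"gripper": 20}

```text
time_s: 17.32
tool_pos: [570.2, 38.7, 203.9]
ee_rot: [0.998, 0.07, -0.001, -0.001]
force: [-6.7, 1.5, 12.5]
finger_gap: 31.2
```

Call:
move_arm:
  deltas:
    - {"tx": 0,"ty": 0,"tz": 0,"rx": 0,"ry": 0,"rz": 0,"gripper": 20}
    - {"tx": 0,"ty": 0,"tz": 0,"rx": 0,"ry": 0,"rz": 0,"gripper": 20}

```text
time_s: 17.48
tool_pos: [570.1, 39.5, 203.9]
ee_rot: [0.998, 0.07, -0.001, -0.001]
force: [-7.9, 2.1, 12.8]
finger_gap: 31.2
```

Run:
```python
from h import *
o=manip.get_obs();d=o["tool_pos"]-np.array([562.9,93.8,203.9]);a=np.radians(8.06)
print("draw",d@np.array([np.sin(a),-np.cos(a),0]),d@np.array([np.cos(a),np.sin(a),0]))
plan([563.2,94,203],8.1)
snap('wrist','w19',(180,0,380,150),4)
snap('scene','s19',(280,170,400,260),6.6)
snap('top','t19',(160,150,280,240),6.6)
```

```text
draw 54.735099804311815 -0.48544124264727817
t [ 0.032 -2.196  0.04 ] r [-0.027  0.018 -0.007] at [570.1  39.5 203.9] t= 17.48 F [-7.9  2.1 12.8] gap 31.2
```

View pics/w19.png

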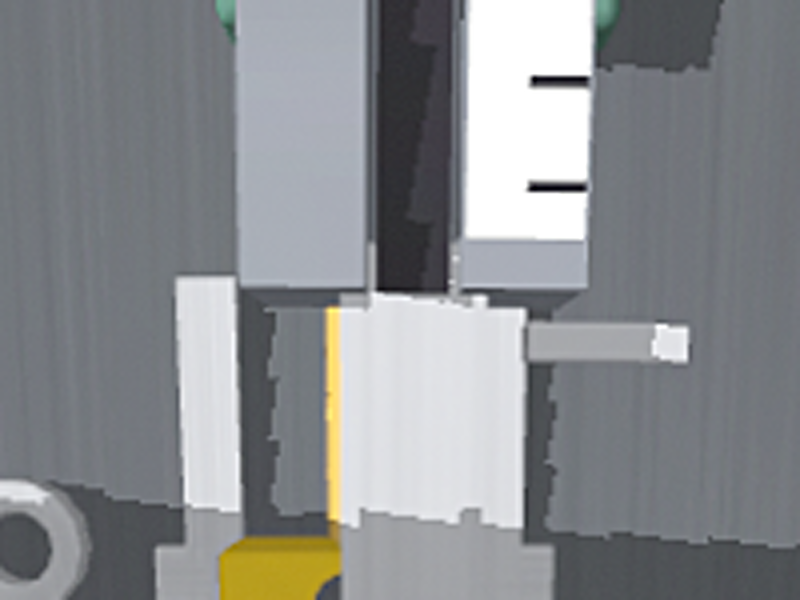

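View pics/s19.png

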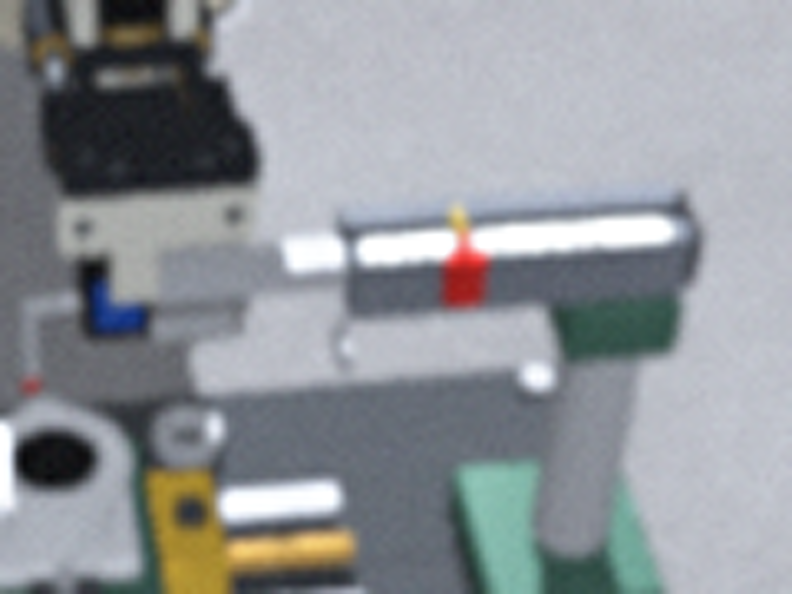

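View pics/t19.png

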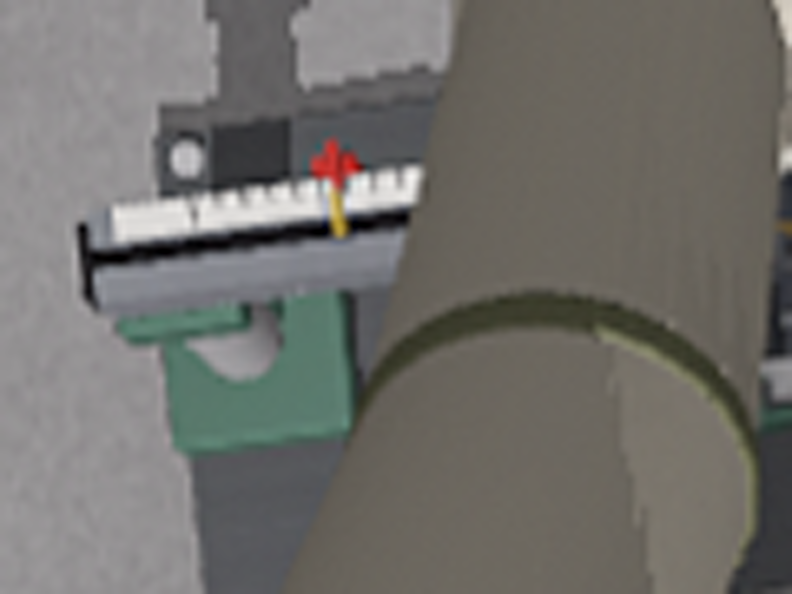

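```bash
cat > meas.py <<'E'
from h import *
def meas(cam,fn):
    M=model(cam);im=np.load('pics/'+fn+'.npz')['im'].astype(int)
    r,gc,b=im[...,0],im[...,1],im[...,2];a=np.radians(8.06);g=np.array([np.sin(a),-np.cos(a),0]);x=np.array([np.cos(a),np.sin(a),0])
    Y=np.clip(np.minimum(r,gc)-b-15,0,None)*((r-gc)<70);Rd=np.clip(r-np.maximum(gc,b)-40,0,None)*((r-gc)>70)
    v,u=np.mgrid[0:420,0:560]
    P0=np.array([554.9,234.5,240.5])
    win=np.zeros_like(r,bool);c=proj(M,P0+g*55+x*3)[0];win[int(c[1])-12:int(c[1])+13,int(c[0])-12:int(c[0])+13]=1
    out={}
    for n,W in(("yel",Y),("red",Rd)):
        k=(W>0)&win
        p=np.array([atz(M,i,j,240.5) for i,j in zip(u[k],v[k])])-P0;w=W[k]
        A=p@g;X=p@x
        print(cam,n,k.sum(),"along",np.average(A,weights=w).round(2),"x",np.average(X,weights=w).round(1))
        for lo in range(-14,26,3):
            s=(X>=lo)&(X<lo+3)
            if s.any(): print("   x",lo,"n",s.sum(),"along",np.average(A[s],weights=w[s]).round(2),"w",w[s].sum())
E
python3 -c "
from meas import *
meas('scene','s19');meas('top','t19')"
```

```text
scene yel 12 along 59.46 x -12.0
   x -14 n 3 along 59.49 w 132
   x -11 n 3 along 59.82 w 108
   x -5 n 2 along 60.0 w 32
scene red 50 along 64.1 x 19.0
   x -2 n 1 along 59.52 w 46
   x 1 n 2 along 61.35 w 117
   x 4 n 1 along 66.59 w 27
   x 7 n 4 along 60.42 w 377
   x 10 n 6 along 61.21 w 685
   x 13 n 6 along 63.5 w 529
   x 16 n 4 along 65.62 w 236
   x 19 n 3 along 61.59 w 247
   x 22 n 6 along 65.6 w 418
   x 25 n 6 along 66.63 w 421
top yel 18 along 58.44 x -11.2
   x -14 n 3 along 58.42 w 161
   x -11 n 3 along 58.64 w 171
   x -8 n 3 along 58.11 w 164
   x -5 n 2 along 58.46 w 77
   x -2 n 1 along 57.99 w 12
top red 30 along 59.7 x 8.6
   x 1 n 2 along 59.76 w 132
   x 4 n 9 along 61.32 w 752
   x 7 n 8 along 59.29 w 756
   x 10 n 8 along 58.3 w 558
   x 13 n 2 along 58.91 w 177
   x 16 n 1 along 60.13 w 54
```

Call:
move_arm:
  deltas:
    - {"tx": 0,"ty": 0.035,"tz": 0,"rx": 0,"ry": 0,"rz": 0,"gripper": 20}
    - {"tx": 0,"ty": 0.035,"tz": 0,"rx": 0,"ry": 0,"rz": 0,"gripper": 20}
    - {"tx": 0,"ty": 0.035,"tz": 0,"rx": 0,"ry": 0,"rz": 0,"gripper": 20}
    - {"tx": 0,"ty": 0.035,"tz": 0,"rx": 0,"ry": 0,"rz": 0,"gripper": 20}
    - {"tx": 0,"ty": 0.035,"tz": 0,"rx": 0,"ry": 0,"rz": 0,"gripper": 20}

```text
time_s: 18.05
tool_pos: [570.2, 39.0, 203.9]
ee_rot: [0.998, 0.07, -0.001, -0.001]
force: [-8.0, 2.0, 13.0]
finger_gap: 31.3
```

Run:
```python
from meas import *
def draw():
    o=manip.get_obs();d=o["tool_pos"]-np.array([562.9,93.8,203.9]);a=np.radians(8.06)
    print("draw",d@np.array([np.sin(a),-np.cos(a),0]),o["force"].round(1),o["finger_gap"],o["time_s"])
draw()
snap('scene','s20',(280,170,400,260),6.6)
snap('top','t20',(160,150,280,240),6.6)
meas('scene','s20');meas('top','t20');draw()
snap('wrist','w20')
```

```text
draw 55.29921254959002 [-8.  2. 13.] 31.304580938639525 18.05
scene yel 14 along 59.81 x -12.3
   x -14 n 4 along 59.88 w 169
   x -11 n 3 along 60.16 w 135
   x -5 n 2 along 60.1 w 49
scene red 49 along 64.11 x 19.2
   x -2 n 1 along 59.52 w 38
   x 1 n 2 along 61.36 w 116
   x 7 n 4 along 60.45 w 368
   x 10 n 6 along 61.19 w 682
   x 13 n 6 along 63.5 w 532
   x 16 n 4 along 65.68 w 238
   x 19 n 3 along 61.55 w 237
   x 22 n 6 along 65.65 w 419
   x 25 n 6 along 66.6 w 426
top yel 17 along 59.05 x -11.6
   x -14 n 3 along 59.18 w 187
   x -11 n 3 along 59.04 w 164
   x -8 n 3 along 58.59 w 116
   x -5 n 2 along 59.24 w 94
   x -2 n 1 along 57.99 w 5
top red 31 along 59.72 x 8.4
   x -2 n 1 along 60.47 w 36
   x 1 n 2 along 59.76 w 130
   x 4 n 9 along 61.3 w 755
   x 7 n 8 along 59.29 w 758
   x 10 n 8 along 58.32 w 556
   x 13 n 2 along 58.9 w 177
   x 16 n 1 along 60.13 w 54
draw 55.330648708678964 [-7.1  2.3 13.3] 31.01453935572955 18.15
```

View pics/t20.png

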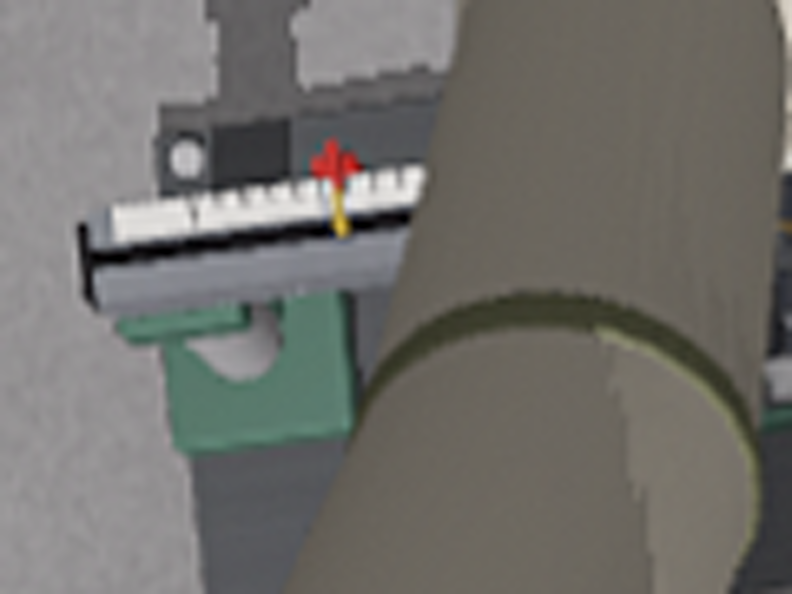

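View pics/s20.png

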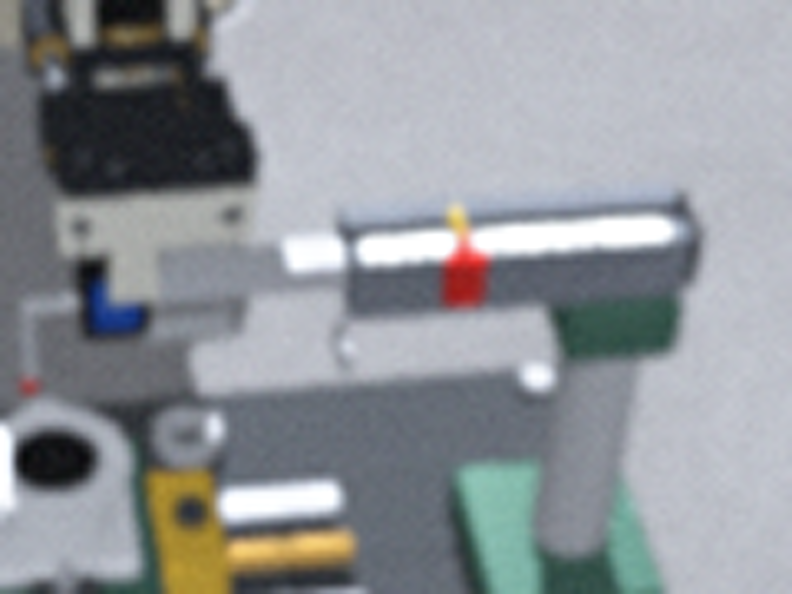

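View pics/w20.png

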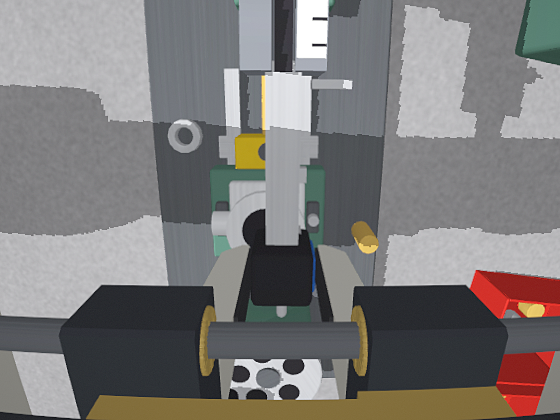

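Run:
```python
from h import *
a=np.radians(8.06);g=np.array([np.sin(a),-np.cos(a),0]);x=np.array([np.cos(a),np.sin(a),0]);P0=np.array([554.9,234.5,240.5])
def yel(cam,fn,al):
    M=model(cam);im=np.load('pics/'+fn+'.npz')['im'].astype(int);r,gc,b=im[...,0],im[...,1],im[...,2]
    Y=np.clip(np.minimum(r,gc)-b-15,0,None)*((r-gc)<70)
    c=proj(M,P0+g*al)[0];v,u=np.mgrid[int(c[1])-9:int(c[1])+10,int(c[0])-9:int(c[0])+10]
    w=Y[v,u];k=w>0;p=np.array([atz(M,i,j,240.5) for i,j in zip(u[k],v[k])])-P0
    return np.average(p@g,weights=w[k]),np.average(p@x,weights=w[k]),k.sum()
for cam,l in(("top",("top0","t19","t20")),("scene",("scene0","s15","s19","s20"))):
    for n in l: print(cam,n,yel(cam,n,4 if n in("top0","scene0","s15") else 59))
```

```text
top top0 (np.float64(3.8770127163530046), np.float64(-10.081067322024944), np.int64(18))
top t19 (np.float64(58.43626396750707), np.float64(-11.158947132954447), np.int64(18))
top t20 (np.float64(59.046315634269526), np.float64(-11.562371473203696), np.int64(17))
scene scene0 (np.float64(5.0796114096181855), np.float64(-10.497388065364888), np.int64(13))
scene s15 (np.float64(4.5508339711582675), np.float64(-11.61384014031651), np.int64(12))
scene s19 (np.float64(59.46014546703637), np.float64(-11.994054122812667), np.int64(12))
scene s20 (np.float64(59.80944825886285), np.float64(-12.257081702385566), np.int64(14))
```

Call:
move_arm:
  deltas:
    - {"tx": 0,"ty": 0.012,"tz": 0,"rx": 0,"ry": 0,"rz": 0,"gripper": 20}
    - {"tx": 0,"ty": 0.012,"tz": 0,"rx": 0,"ry": 0,"rz": 0,"gripper": 20}
    - {"tx": 0,"ty": 0.012,"tz": 0,"rx": 0,"ry": 0,"rz": 0,"gripper": 20}
    - {"tx": 0,"ty": 0.012,"tz": 0,"rx": 0,"ry": 0,"rz": 0,"gripper": 20}
    - {"tx": 0,"ty": 0.012,"tz": 0,"rx": 0,"ry": 0,"rz": 0,"gripper": 20}
    - {"tx": 0,"ty": 0.012,"tz": 0,"rx": 0,"ry": 0,"rz": 0,"gripper": 20}

```text
time_s: 18.7
tool_pos: [570.2, 38.7, 203.9]
ee_rot: [0.998, 0.07, -0.001, -0.001]
force: [-6.7, 3.1, 12.6]
finger_gap: 30.7
```

Run:
```python
from meas import *
def draw():
    o=manip.get_obs();d=o["tool_pos"]-np.array([562.9,93.8,203.9]);a=np.radians(8.06)
    print("draw",d@np.array([np.sin(a),-np.cos(a),0]),o["force"].round(1),o["finger_gap"],o["time_s"])
draw()
snap('top','t21',(160,150,280,240),6.6);meas('top','t21');draw()
manip.close_job()
```

```text
draw 55.554586390930695 [-6.7  3.1 12.6] 30.732484142222106 18.7
top yel 17 along 59.28 x -10.9
   x -14 n 3 along 59.35 w 175
   x -11 n 3 along 59.05 w 172
   x -8 n 3 along 58.68 w 125
   x -5 n 2 along 59.43 w 98
   x -2 n 2 along 60.32 w 35
top red 30 along 59.71 x 8.6
   x 1 n 2 along 59.76 w 132
   x 4 n 9 along 61.33 w 751
   x 7 n 8 along 59.3 w 754
   x 10 n 8 along 58.3 w 557
   x 13 n 2 along 58.91 w 177
   x 16 n 1 along 60.13 w 54
draw 55.55103704000179 [-7.8  2.7 12.9] 31.240779062494624 18.75
the job is handed in; nothing more can be done
```

I wound the carriage onto the yellow stop, then gripped the block with the button squeezed in. I drew the arm out until its pointer was level with the red clip, and handed in at 18.75 s while still holding it there.

**Handwheel:** I turned it about 335° clockwise, about 28 mm of carriage travel. On first contact the force reached about 14 N and the knob slipped out of the fingers. I gripped it again and pressed to about 8 N of clear resistance before letting go. The wrist picture taken afterwards shows the carriage against the stop. I did not measure the contact again after that.

**Lock button:** I gripped it at 45 N. The opening levelled off at about 31 mm, against a nominal 32 mm with the button fully in. That 1 mm difference is about the size of the gauge noise and offset. The arm came free when I pulled it.

**Pointer:** The target draw was 55.5 mm, measured against the scale in two wrist pictures.
- The arm's own reading at the end was 55.55 mm.
- The top camera showed about 55.4 mm, and placed the pointer about 0.4 mm short of the clip's centre. That is within its resolution.
- The scene camera read about 0.3 mm less than the top camera before the last 0.25 mm adjustment. I did not check it again after that.

**Loose things:** The ring and the pin looked unmoved in the later pictures. The other loose things were not checked one by one at the end.

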